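# Close a two-part casting mould and snap its draw latch

## Task

Get the game-piece mould ready for pouring: gently push its sliding half along the rods until the two halves are felt to meet, then hook the latch's wire loop under the lip of the keeper while the red lever is still up, and press the lever over centre, all the way down, so that the latch holds the halves clamped. Use a light hand throughout, and leave the other things on the table where they are.

Things in the scene. Friction and masses are not known exactly. Their poses are not given: they have to be found in the camera images.
- mould: Mould, bolted down: dark base plate 178x120 mm, top z 13 mm; fixed aluminium half x 0 to 68, 100 mm wide, top z 61; 11 mm guide rods from x 0 to -88 at y +-39, z 32. Origin: on the table under the middle of the fixed half's face; x along the rods, from the sliding to the fixed half (roughly away from the robot), y left, z up.
- half: Sliding aluminium half, 100 mm wide, x -50 to 0 of its frame, top z 61 mm; slides on the rods, 4 N friction, stays put. Axes as the mould's. Starts with its origin 20 to 28 mm on the robot's side (-x) of the mould's. Its resin insert is shimmed proud by an unmeasured 0 to 8 mm, so the halves meet hard with the origins 0 to 8 mm apart; only feel tells where. Never push it with over 15 N.
- push_face (a point): Middle of the sliding half's flat near face, z 40 mm; mould axes, face looks to -x. Good to push along +x; the rods stick out of this face 39 mm to each side, up to z 38 mm.
- keeper (a point): Seat of the bar's centre in the keeper, a 16 mm wide steel hook on the sliding half; mould axes. From here, in mm: wall at x +2.5, up to z +6.5; from its top a lip runs to x -7, underside z +3, ending in a nose down to z +1.3; 22 mm wide foot below, top z -7. Way in: over the lip, down beyond the nose at x -11 or further to z -2 to -4, then +x under the lip until the wall is felt.
- loop_bar (a point): Middle of the crossbar (5 mm thick, along y) of the latch's wire loop: two 4.4 mm wires, 31.6 mm wide overall, 22.8 between, so it goes round the keeper. x axis here: along the wires from the bar to their pin on the lever, 57.3 mm away. Swings about the pin's y axis, light friction, stays put. Pinch it across both wires, 10 to 20 mm from the bar; it turns between fingers. Spring wires pull out, 7 N/mm.
- pivot (a point): The lever's pivot, on the fixed half: x 12, y 0, z 74 mm in the mould's frame; mould axes; turns about y. Steel cheeks beside it, 24 mm wide overall, up to 8 mm above it. The loop's pin lies 20 mm from here, on the lever; at lever angle a it is at x 20 cos(a-0.157), z 20 sin(a-0.157) mm from here.
- lever (a joint): Angle of the red lever, rad: 0 fully down, pointing to mould +x; pi/2 straight up; at most 2.25, leaning to the robot. Starts 1.35 to 1.75, light friction, stays put. Once the loop is hooked, the loop is taut with the lever at 0.8 to 1.45; pressing it on down clamps the halves: up to 12 N at the handle, easing off until near 0.14 it passes over centre and snaps to 0 on a hard stop.
- handle: The lever's red sleeve, 31 mm long, 16 wide, 8 thick, 25 to 56 mm from the pivot. Origin on the middle of its pressing face, 46 mm from the pivot: the top face when down (z 78 mm), the robot's side when up. x along the lever to its free end, z out of that face. Never bear on it with over 30 N.
- tape_dispenser: black weighted desk tape dispenser with a roll of tape, 52 x 177 x 98 mm. Leave it where it is.
- pencil: green pencil, 112 mm long. Leave it where it is.
- far_pen: white pen with red ends, 145 mm long. Leave it where it is.
- piece_0: small blue wedge-shaped game piece, 22 x 22 x 13 mm, far right by the boxes. Leave it where it is.
- token_a: small blue wedge-shaped game piece, 22 x 22 x 13 mm, left of the mould. Leave it where it is.
- token_b: another such blue game piece, left of the mould. Leave it where it is.
- token_c: another such blue game piece, left of the mould. Leave it where it is.
Mind the look-alikes: they are no part of the job. There is more than one size of the mould; the job needs the larger.

How it is judged:
By the outcome, as a careful person would: the job done as asked, in the order asked, and still so for the second after the job is handed in, with the robot touching nothing.
It also fails if it takes over 70 s, if anything falls off the work surface, if the arm or the gripper's body presses on something with over 40 N, if the wrist force passes 120 N, or if a joint passes its speed limit or range.

## Robot

A 7-joint arm with a two-finger parallel gripper is mounted at the origin on a cart in front of the work surface, level with it; the furniture and walls round the work are solid. World frame = base frame: x ahead of the robot, y to its left, z up, the work surface at z = 0. Lengths are in mm, angles in rad, forces in N, time in s.
With the tool pointing down it reaches from about 400 to 875 mm from the base axis. Payload 4.4 kg.
Tool frame: the origin (TCP) lies midway between the tips of the shut fingers; the grasp point (between the pads) lies 19 mm behind it; x points along the fingers, y is the direction in which the jaws open and shut, and the axes are right-handed (so a half turn about x gives the same grasp; the last joint's range is limited). The gripper opens to 85 mm and grips with 20 to 120 N. Pads are 22 mm wide; open, the fingers measure 114 mm over their backs; the gripper's body (76 mm by 85 mm) begins 54 mm behind the grasp point. The pads swing forward as they close: fully open they stand 13 mm farther back than shut.
Start: joints at [-1.245, 0.628, 0.038, 1.517, -0.027, 0.996, -0.02], TCP at [248.182, 600.769, 231.313] pointing down, gripper open.
Joint ranges: [-3.06, 3.06], [-0.37, 2.12], [-1.25, 1.32], [0.18, 2.47], [-1.1, 4.24], [0.23, 1.98], [-2.94, 2.94]. Speed limits (rad/s): [2.57, 2.57, 3.14, 3.14, 3.14, 3.14, 3.14].

## Interface

Orientations are given as [roll, pitch, yaw] about the fixed x, y, z axes, in that order (R = Rz(yaw) Ry(pitch) Rx(roll)).
In Python, from cell import ctrl gives the robot as it stands.
- The arm moves only by the tool arm_command, never from a script. Its argument "series" is a list of rows, each a list of 7 numbers: the opening, from 0 (shut) to 1 (fully open), then the shift along the world's x, y, z in cm, then the turn, a rotation vector about the world's x, y, z in degrees. In form: [[claw, x, y, z, rx, ry, rz], ...]. A call has 1 to 20 rows; each row shifts and turns the commanded pose from where the row before left it; what a row does not reach is not made up. A row lasts 1/12 s, in which the tool goes at most 41.7 mm and 7.16 degrees, less where a joint would pass 70% of its speed; a pose out of reach is approached as far as the arm can. A call with a gripper value outside its range is refused whole. The fingers move at their own pace and stop on an object; the grip force is fixed at half the most. Time passes only in rows, so rows that do not move let the fingers close. It gives the time, the measured TCP pose, the force and the opening at its end, in the units of the state.
- ctrl.read_state(): the state, without advancing time (a new reading comes with each control period).
- ctrl.get_image(name): name is "scene" or "top"; returns the picture (400x640x3 uint8, blue, green, red); there is no depth.
- ctrl.calibration(name): a dict with "fovy" (degrees; the focal length in pixels is half the picture's height over the tangent of half this angle, whatever the lens; pixels are square), "cx", "cy" (the principal point, pixels), "cam_to_world" (4x4, takes a point from camera to world coordinates). Camera axes: x right, y up, looking along -z (the intrinsics and any distortion apply to the point x, -y, -z); pixel columns grow to the right and rows downward; lengths in mm; the calibration is good to about 2 mm. A picture is of the moment at which its call begins. calibration takes no time and is no camera call.
- ctrl.finish_job(): hands the job in, once; it reports no verdict.
Trained networks look in the newest picture that a camera, given by its name, has taken for a name from the list of things; names that differ only in an ending like _2 or _b are one class to them, and where a whole thing is asked for, a point or a joint stands for the part that bears it (a point fixed in the world has none). Each returns a list of dicts, best first, with "conf" (0 to 1); they miss things now and then, are a little off and sometimes report something else, mostly with a low value. They report only what shows in the picture. A call takes as long as a camera call. They do not tell look-alikes from the thing itself.
- ctrl.spot_in(label, camera): "centre" ([x, y, z] in mm, in world coordinates, good to about 4 mm: the middle of the surface that is visible of it).
The state is a dict: "clock": time; "qpos": joint angles; "qd": joint speeds; "tau": joint torques, N m; "eef_pos": TCP position; "tool_rot": TCP orientation; "force": force on the tool from outside, world axes, zero at the start; "torque": the same for the moment, N m; "width": finger opening in mm.
Only numpy, scipy, OpenCV 4.12 (cv2) and the standard library are available. Lean on these libraries where they do the work, as an engineer would, in place of code of your own. Each camera call takes 0.05 s, during which the arm holds its last target.

## Working session

There is one attempt and no reset: what is moved stays moved. The work goes in short steps, Python scripts to look and compute and a tool call to move; the robot and the scene stay as the last step left them, time stands still between calls to the robot, and variables do not carry over. Pictures are saved under pics/ and viewed, and the job is handed in when it is done.

Besides the shell and the picture viewer there is one more tool, called after ">>>" by a JSON object that holds its "fn" and its "kwargs". arm_command: Moves the arm, as the interface text tells. Its arguments: {"type":"object","properties":{"series":{"type":"array"}},"required":["series"]}

```bash
ls; mkdir -p pics
python3 - <<'E'
from cell import ctrl
import cv2
for n in("scene","top"):
    im=ctrl.get_image(n); cv2.imwrite(f"pics/{n}0.png",im); 
    c=ctrl.calibration(n); print(n,c)
for l in ["mould","half","handle","keeper","loop_bar","pivot","push_face","lever"]:
    for n in("scene","top"):
        print(l,n,[( [round(v) for v in d["centre"]],round(d["conf"],2)) for d in ctrl.spot_in(l,n)])
print(ctrl.read_state())
E
```

```text
pics
scene {'fovy': 56.47307662414396, 'cx': 314.85401100876385, 'cy': 199.70301459443107, 'cam_to_world': array([[-6.47114980e-01,  3.34322746e-01, -6.85179177e-01,
        -1.85499861e+02],
       [-7.62323732e-01, -2.95809756e-01,  5.75638009e-01,
         5.27357988e+02],
       [-1.02338052e-02,  8.94832325e-01,  4.46285087e-01,
         4.97965842e+02],
       [ 0.00000000e+00,  0.00000000e+00,  0.00000000e+00,
         1.00000000e+00]])}
top {'fovy': 46.126896909150624, 'cx': 324.24978286982764, 'cy': 192.32191939722807, 'cam_to_world': array([[-1.24974519e-02,  9.87163339e-01, -1.59224232e-01,
         2.69884883e+02],
       [-9.99830879e-01, -1.44854128e-02, -1.13307515e-02,
        -1.55358276e+01],
       [-1.34917312e-02,  1.59055699e-01,  9.87177420e-01,
         1.45684954e+03],
       [ 0.00000000e+00,  0.00000000e+00,  0.00000000e+00,
         1.00000000e+00]])}
mould scene [([509, -135, 15], 0.68), ([504, 73, 35], 0.59)]
mould top [([515, 38, 59], 0.77), ([507, -159, 4], 0.65)]
half scene [([435, 57, 55], 0.97)]
half top [([457, 48, 64], 0.62), ([472, 43, 121], 0.6)
[... 448 characters left out ...]
 [([509, 47, 118], 0.39)]
{'clock': 0.9, 'qpos': array([-1.24480453,  0.62836273,  0.03854005,  1.51740157, -0.02699999,
        0.99630169, -0.01999965]), 'qd': array([ 1.22874409e-03,  1.00704809e-03, -1.66886468e-03,  1.75144989e-04,
       -3.48155670e-04, -6.01810341e-05,  5.95696635e-05]), 'tau': array([-4.77305566e-04, -5.63262355e+01,  1.22531276e+00, -1.93779856e+01,
        1.08892797e-02,  1.40141536e-03, -6.24320393e-06]), 'eef_pos': array([248.20209286, 600.76398292, 231.3378298 ]), 'tool_rot': array([1.89592775, 1.57074813, 1.50407887]), 'force': array([ 0.15430116, -0.37648033, -0.08579131]), 'torque': array([-0.04072441,  0.00372468, -0.00230017]), 'width': 85.60496171781004}
```

View pics/scene0.png

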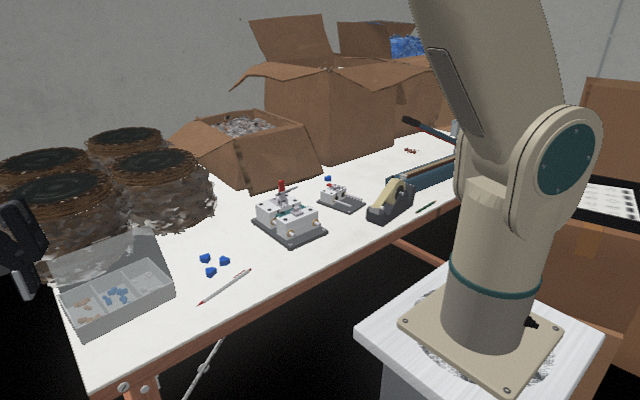

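View pics/top0.png

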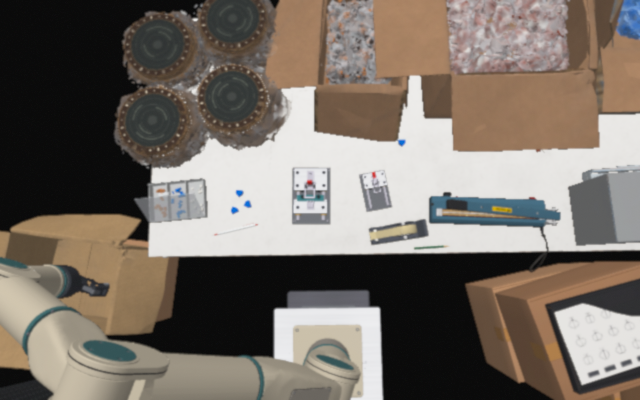

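Run:
```python
import cv2
a=cv2.imread("pics/scene0.png")[120:320,200:440]; cv2.imwrite("pics/sc_crop.png",cv2.resize(a,None,fx=3,fy=3,interpolation=cv2.INTER_CUBIC)[:600])
a=cv2.imread("pics/top0.png")[100:230,220:380]; cv2.imwrite("pics/top_crop.png",cv2.resize(a,None,fx=4.5,fy=4.5,interpolation=cv2.INTER_CUBIC))
```

```text
(no output)
```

View pics/sc_crop.png

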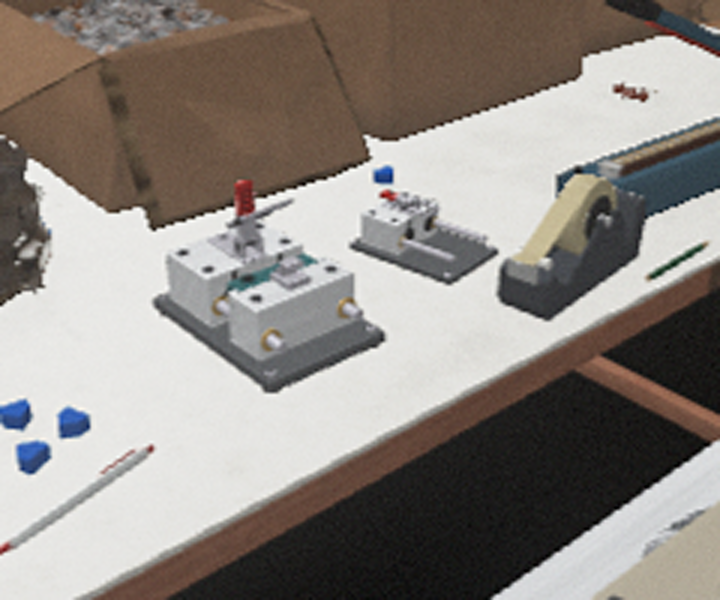

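View pics/top_crop.png

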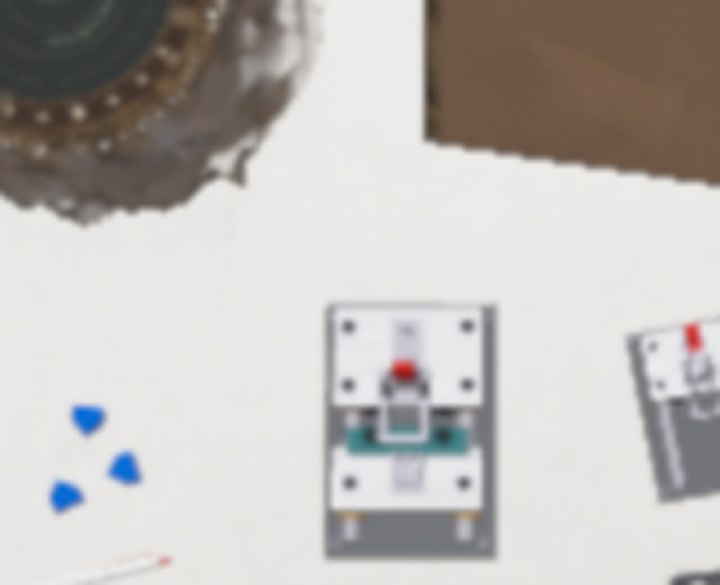

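The scene picture shows the larger mould around px (290,215), with the red lever up at about (281,188). The smaller look-alike is at (340,195). In the top view the larger mould is around (311,195). Next I'll enlarge both views and fit the pose.

Run:
```python
import cv2
a=cv2.imread("pics/scene0.png")[175:255,245:335]; cv2.imwrite("pics/sc_crop2.png",cv2.resize(a,None,fx=7,fy=7,interpolation=cv2.INTER_CUBIC)[:600])
a=cv2.imread("pics/top0.png")[160:230,280:345]; cv2.imwrite("pics/top_crop2.png",cv2.resize(a,None,fx=8,fy=8,interpolation=cv2.INTER_CUBIC))
```

```text
(no output)
```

View pics/sc_crop2.png

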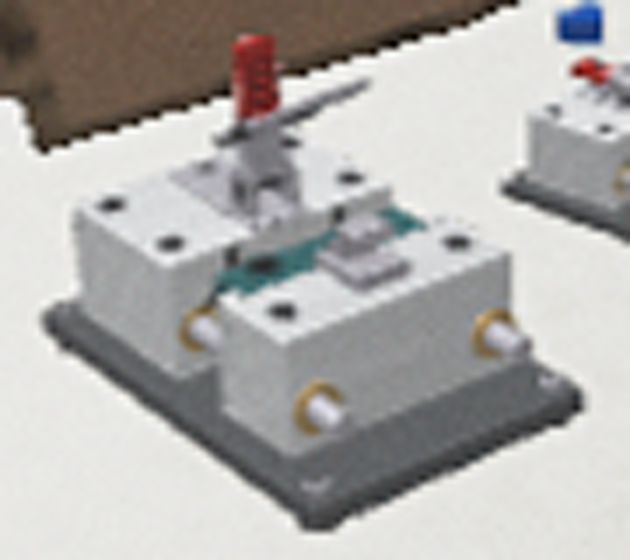

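View pics/top_crop2.png

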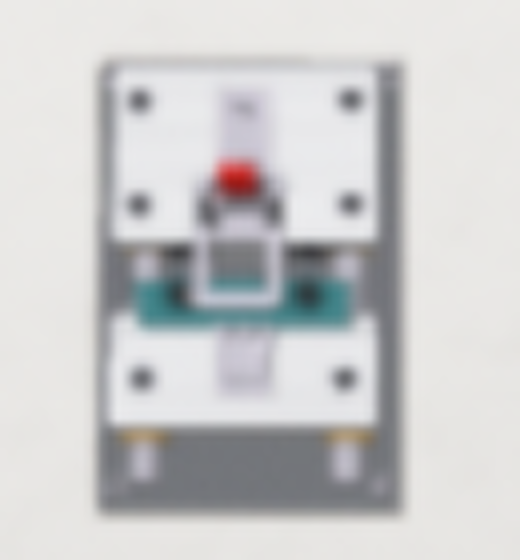

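```bash
cat > h.py <<'E'
import numpy as np, cv2
from cell import ctrl
def proj(P,n):
    c=ctrl.calibration(n);P=np.atleast_2d(P).astype(float)
    M=np.linalg.inv(c["cam_to_world"]);Q=P@M[:3,:3].T+M[:3,3]
    f=200/np.tan(np.radians(c["fovy"]/2))
    return np.c_[c["cx"]+f*Q[:,0]/-Q[:,2], c["cy"]-f*Q[:,1]/-Q[:,2]]
def m2w(P,p):
    P=np.atleast_2d(P).astype(float);c,s=np.cos(p[2]),np.sin(p[2])
    return np.c_[p[0]+c*P[:,0]-s*P[:,1],p[1]+s*P[:,0]+c*P[:,1],P[:,2]]
E
cat > fit.py <<'E'
from h import *
from scipy.optimize import least_squares
S=lambda X,Y:((X+.5)/7-.5+245,(Y+.5)/7-.5+175)
T=lambda X,Y:((X+.5)/8-.5+280,(Y+.5)/8-.5+160)
obs=[("scene",(68,50,61),0,S(77,205)),("scene",(0,50,61),0,S(172,268)),("scene",(0,50,61),1,S(217,293)),("scene",(-50,50,61),1,S(290,343)),("scene",(-50,-50,61),1,S(512,258)),
("scene",(-50,50,13),1,S(290,455)),("scene",(-88,39,32),0,S(335,412)),("scene",(-88,-39,32),0,S(517,340)),
("top",(68,50,61),0,T(113,66)),("top",(68,-50,61),0,T(378,66)),("top",(0,-50,61),0,T(378,240)),("top",(0,50,61),0,T(113,240)),("top",(-50,50,61),1,T(110,425)),("top",(-50,-50,61),1,T(378,425)),("top",(0,-50,61),1,T(378,317)),("top",(-88,39,32),0,T(143,480)),("top",(-88,-39,32),0,T(346,480))]
def res(p):
    r=[]
    for n,P,m,o in obs:
        P=np.array(P,float)
        if m:P[0]-=p[3]
        d=p[4:6] if n=="top" else p[6:8]
        r.append(proj(m2w(P,p),n)[0]+d-o)
    return np.r_[np.ravel(r),np.array(p[4:8])/2]
s=least_squares(res,[505,45,0,24,0,0,0,0],loss="soft_l1",x_scale=[1,1,.01,1,1,1,1,1])
p=s.x;print(p.round(4));print(s.fun[:-4].reshape(-1,2).round(1).tolist())
np.save("p.npy",p)
E
python3 fit.py
```

```text
[ 5.104369e+02  4.102480e+01 -2.140000e-02  2.259290e+01 -5.490000e-01
  2.052200e+00 -1.790000e-01  8.992000e-01]
[[-1.0, -1.0], [-0.4, -0.6], [-1.8, -0.8], [-0.4, -0.1], [0.7, -0.9], [0.5, 1.2], [1.3, 1.7], [0.6, 1.3], [0.4, -0.4], [0.1, -0.2], [-0.0, 0.1], [-0.0, -0.1], [-0.1, 0.6], [-0.2, 0.9], [-0.1, -2.1], [-0.0, -0.1], [0.2, 0.1]]
```

```bash
cat > ov.py <<'E'
from h import *
import sys
def box(x0,x1,y,z0,z1):
    c=[(x,yy,z) for x in(x0,x1) for yy in(-y,y) for z in(z0,z1)]
    return [(c[i],c[j]) for i in range(8) for j in range(i+1,8) if sum(a!=b for a,b in zip(c[i],c[j]))==1]
def overlay(src,n,p,roi,k,out,off=(0,0),extra=[]):
    im=cv2.imread(src);x0,y0,x1,y1=roi
    im=cv2.resize(im[y0:y1,x0:x1],None,fx=k,fy=k,interpolation=cv2.INTER_CUBIC)
    s=p[3]
    E=[(e,(0,0,255)) for e in box(0,68,50,13,61)]+[(e,(0,200,0)) for e in box(-50-s,-s,50,13,61)]
    E+=[(((0,y,32),(-88,y,32)),(255,0,0)) for y in(-39,39)]+[(e,(255,0,255)) for e in extra]
    for (a,b),c in E:
        q=proj(m2w([a,b],p),n)+off
        q=((q-[x0,y0]+.5)*k-.5).round().astype(int)
        cv2.line(im,tuple(map(int,q[0])),tuple(map(int,q[1])),c,1,cv2.LINE_AA)
    cv2.imwrite(out,im)
if __name__=="__main__":
    p=np.load("p.npy")
    overlay("pics/scene0.png","scene",p,(245,175,335,255),7,"pics/o1.png",p[6:8])
    overlay("pics/top0.png","top",p,(280,160,345,230),8,"pics/o2.png",p[4:6])
E
python3 ov.py
```

```text
(no output)
```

View pics/o1.png

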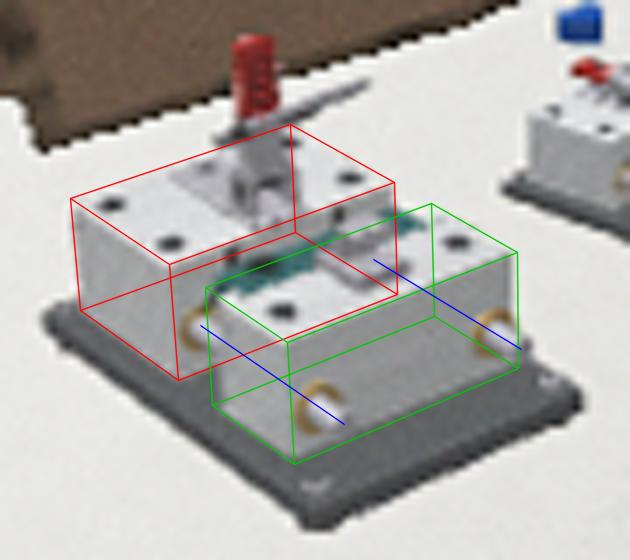

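View pics/o2.png

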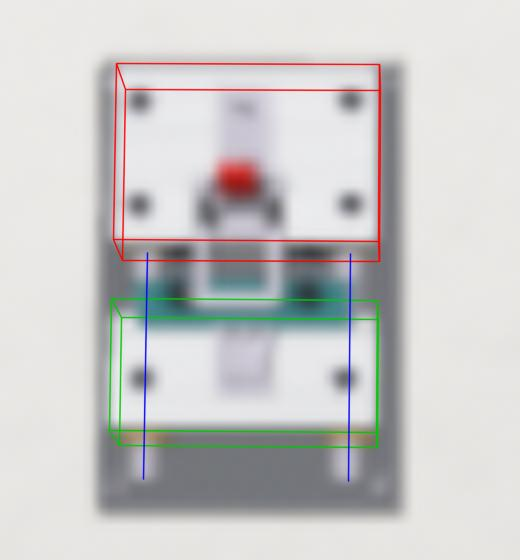

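```bash
python3 - <<'E'
s=open("fit.py").read()
s=s.replace('("scene",(0,50,61),1,S(217,293)),','').replace('("top",(0,-50,61),1,T(378,317)),','')
open("fit.py","w").write(s)
E
python3 fit.py; sed 's#/2\]#*5]#' fit.py | sed 's/np.save.*//' > fit2.py; python3 fit2.py;  sed 's/,(-88/,(-86/g' fit2.py > fit3.py; python3 fit3.py
```

```text
[ 5.09455e+02  4.16592e+01 -1.82000e-02  2.07606e+01 -3.86500e-01
  1.73310e+00 -2.47500e-01  6.26800e-01]
[[-1.1, -1.1], [-0.4, -0.6], [-0.8, -0.4], [0.3, -1.3], [0.1, 0.9], [1.4, 1.6], [0.7, 1.2], [0.3, -0.4], [0.0, -0.3], [-0.1, 0.0], [-0.1, -0.1], [-0.1, 0.1], [-0.2, 0.2], [0.0, -0.0], [0.2, 0.1]]
[ 5.049259e+02  4.358870e+01 -2.190000e-02  1.993920e+01  6.070000e-02
  8.660000e-02 -8.130000e-02 -2.050000e-02]
[[-0.6, -1.0], [0.1, -0.4], [-0.5, -0.2], [0.8, -1.1], [0.5, 1.2], [1.9, 2.1], [1.4, 1.5], [0.2, -0.6], [-0.1, -0.4], [-0.3, -0.1], [-0.3, -0.3], [-0.4, -0.4], [-0.5, -0.1], [-0.3, -0.2], [-0.0, -0.0]]Traceback (most recent call last):
  File "fit3.py", line 16, in <module>
    s=least_squares(res,[505,45,0,24,0,0,0,0],loss="soft_l1",x_scale=[1,1,.01,1,1,1,1,1])
    return func(*args, **kwargs)
    result = trf(vector_fun.fun, vector_fun.jac, x0, f0, J0, lb, ub, ftol, xtol,
                 gtol, max_nfev, x_scale, loss_function, tr_solver,
                 tr_options.copy(), verbose, callback=callback_wrapped)
    return trf_no_bounds(
        fun, jac, x0, f0, J0, ftol, xtol, gtol, max_nfev, x_scale,
        loss_function, tr_solver, tr_options, verbose, callback=callback)
    f_new = fun(x_new)
    self._update_fun()
    ~~~~~~~~~~~~~~~~^^
    self.f = self.fun_wrapped(xp_copy(self.x))
             ~~~~~~~~~~~~~~~~^^^^^^^^^^^^^^^^^
    return np.atleast_1d(self.fun(x))
                         ~~~~~~~~^^^
    return self.f(x, *self.args, **self.kwargs)
           ~~~~~~^^^^^^^^^^^^^^^^^^^^^^^^^^^^^^
  File "fit3.py", line 14, in res
    r.append(proj(m2w(P,p),n)[0]+d-o)
             ~~~~^^^^^^^^^^^^
  File "h.py", line 4, in proj
    c=ctrl.calibration(n);P=np.atleast_2d(P).astype(float)
ValueError: time passes only in moves, steps and waits
```

```bash
python3 - <<'E'
s=open("h.py").read()
s=s.replace("def proj(","_C={}\ndef cal(n):\n    if n not in _C:_C[n]=ctrl.calibration(n)\n    return _C[n]\ndef proj(").replace("c=ctrl.calibration(n);P","c=cal(n);P")
open("h.py","w").write(s)
E
cat > ov2.py <<'E'
from ov import *
from scipy.spatial.transform import Rotation as R
p=np.array([505,43.5,-.0219,20.,0,0,0,0]);np.save("p.npy",p)
def latch(a,b):
    # b: loop direction angle pin->bar, above -x
    pv=np.array([12,0,74]);d=np.array([np.cos(a),0,np.sin(a)])
    P=pv+20*np.array([np.cos(a-.157),0,np.sin(a-.157)]);B=P+57.3*np.array([-np.cos(b),0,np.sin(b)])
    y=np.array([0,13.6,0]);n4=np.array([0,8,0])
    return [(pv+25*d+n4,pv+56*d+n4),(pv+25*d-n4,pv+56*d-n4),(P-y,P+y),(P-y,B-y),(P+y,B+y),(B-y,B+y)]
if __name__=="__main__":
    a,b=float(sys.argv[1]),float(sys.argv[2])
    overlay("pics/scene0.png","scene",p,(245,175,335,255),7,"pics/o1.png",(-.5,0),latch(a,b))
    overlay("pics/top0.png","top",p,(280,160,345,230),8,"pics/o2.png",(0,0),latch(a,b))
    A=cv2.imread("pics/o1.png");Bm=cv2.imread("pics/o2.png");h=min(A.shape[0],Bm.shape[0])
    o=np.hstack([A[:h],Bm[:h]]);cv2.imwrite("pics/o12.png",cv2.resize(o,None,fx=.69,fy=.69,interpolation=cv2.INTER_AREA))
    s=ctrl.read_state();M=R.from_euler("xyz",s["tool_rot"]).as_matrix();print(M.round(3))
E
python3 ov2.py 1.5 0.45
```

```text
[[ 0.     0.382  0.924]
 [ 0.     0.924 -0.382]
 [-1.     0.    -0.   ]]
```

View pics/o12.png

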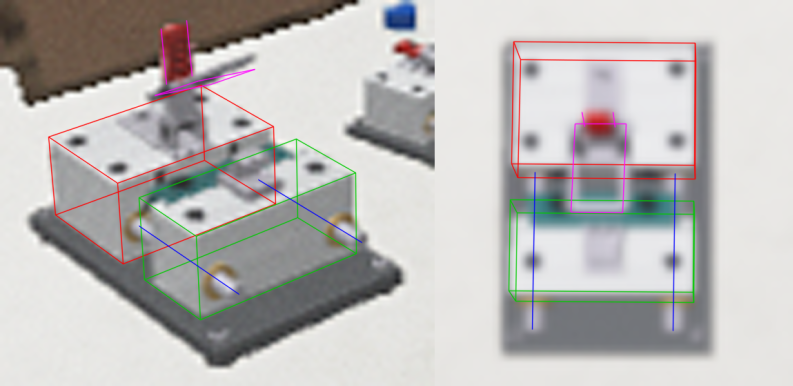

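Run:
```python
import cv2,numpy as np
a=cv2.imread("pics/scene0.png")[200:222,285:310]; a=cv2.resize(a,None,fx=16,fy=16,interpolation=cv2.INTER_CUBIC)
b=cv2.imread("pics/top0.png")[193:215,300:322]; b=cv2.resize(b,None,fx=16,fy=16,interpolation=cv2.INTER_CUBIC)
cv2.imwrite("pics/k.png",np.hstack([a,b]))
```

```text
(no output)
```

View pics/k.png

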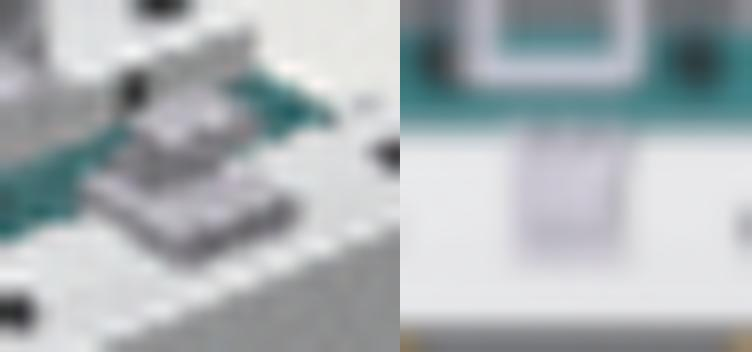

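```bash
cat > ov3.py <<'E'
from ov import *
p=np.load("p.npy")
def go(kx,kz,f0,f1,w):
    s=p[3];kx-=s
    ims=[]
    for n,roi,off in(("scene",(285,200,310,222),(-.5,0)),("top",(300,193,322,215),(0,0))):
        ex=box(kx-7,kx+w,8,kz+3,kz+6.5)+box(f0-s,f1-s,11,61,kz-7)
        overlay(f"pics/{n}0.png",n,p,roi,16,"pics/t.png",off,ex);ims.append(cv2.imread("pics/t.png"))
    cv2.imwrite("pics/k.png",np.hstack(ims))
go(*map(float,sys.argv[1:]))
E
python3 ov3.py -26 73 -38 -14 6
```

```text
(no output)
```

View pics/k.png

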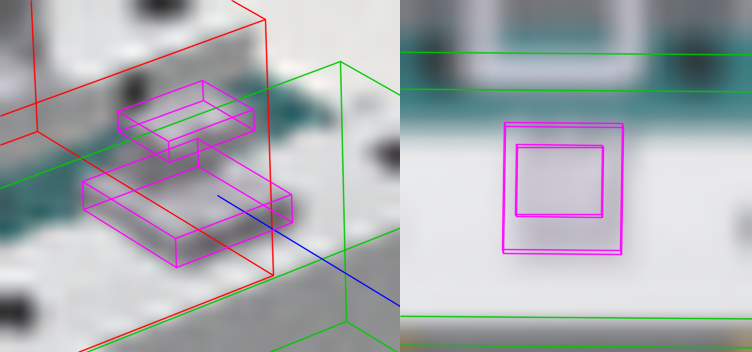

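>>> {"fn": "arm_command", "kwargs": {"series": [[0,0.85,-3.1,0,0,0,1.2],[0,0.85,-3.1,0,0,0,1.2],[0,0.85,-3.1,0,0,0,1.2],[0,0.85,-3.1,0,0,0,1.2],[0,0.85,-3.1,0,0,0,1.2],[0,0.85,-3.1,0,0,0,1.2],[0,0.85,-3.1,0,0,0,1.2],[0,0.85,-3.1,0,0,0,1.2],[0,0.85,-3.1,0,0,0,1.2],[0,0.85,-3.1,0,0,0,1.2],[0,0.85,-3.1,0,0,0,1.2],[0,0.85,-3.1,0,0,0,1.2],[0,0.85,-3.1,0,0,0,1.2],[0,0.85,-3.1,0,0,0,1.2],[0,0.85,-3.1,0,0,0,1.2],[0,0.85,-3.1,0,0,0,1.2],[0,0.85,-3.1,0,0,0,1.2],[0,0.85,-3.1,0,0,0,1.2]]}}

```text
clock: 2.4
eef_pos: [401.6, 41.2, 231.6]
tool_rot: [0.232, 1.57, 0.219]
force: [0.5, -0.2, -0.2]
width: 0.3
```

>>> {"fn": "arm_command", "kwargs": {"series": [[0,0,0,-0.5,0,-5,0],[0,0,0,-0.5,0,-5,0],[0,0,0,-0.5,0,-5,0],[0,0,0,-0.5,0,-5,0],[0,0,0,-0.5,0,-5,0],[0,0,0,-0.5,0,-5,0],[0,0,0,-0.5,0,-5,0],[0,0,0,-0.5,0,-5,0]]}}

```text
clock: 3.07
eef_pos: [412.3, 28.3, 214.5]
tool_rot: [-0.109, 1.203, -0.135]
force: [-0.2, -0.2, 0.3]
width: 0.0
```

```bash
cat > look.py <<'E'
from h import *
import sys
from scipy.spatial.transform import Rotation as R
tag=sys.argv[1];ims=[]
s=ctrl.read_state();t=s["eef_pos"]
for n,roi,k in(("scene",(220,130,345,255),3.2),("top",(270,130,355,255),3.2)):
    im=ctrl.get_image(n);cv2.imwrite(f"pics/{n}_{tag}.png",im)
    x0,y0,x1,y1=roi;c=cv2.resize(im[y0:y1,x0:x1],None,fx=k,fy=k,interpolation=cv2.INTER_CUBIC)
    q=((proj(t,n)[0]-[x0,y0]+.5)*k-.5);cv2.circle(c,tuple(int(v) for v in q.round()),3,(0,255,0),1);ims.append(c)
cv2.imwrite(f"pics/look_{tag}.png",np.hstack(ims))
M=R.from_euler("xyz",s["tool_rot"]).as_matrix()
print(s["clock"],t.round(1),s["force"].round(2),s["qpos"].round(2),"\n",M.round(3))
E
python3 look.py a
```

```text
3.0667 [412.3  28.3 214.5] [-0.21 -0.22  0.34] [-0.04  0.22 -0.26  2.46  1.01  0.24  0.31] 
 [[ 0.356  0.033  0.934]
 [-0.048  0.999 -0.017]
 [-0.933 -0.039  0.357]]
```

View pics/look_a.png

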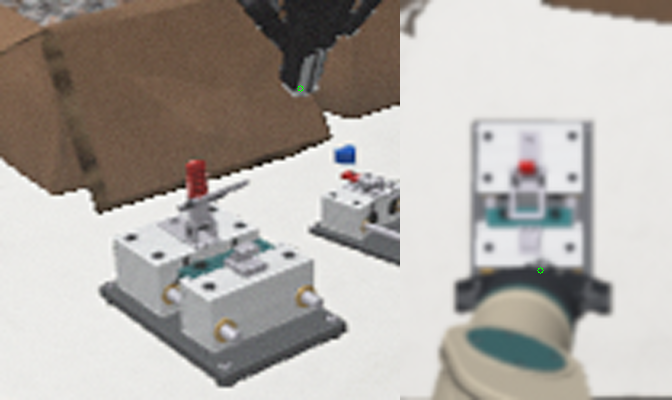

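>>> {"fn": "arm_command", "kwargs": {"series": [[0,0,0.75,-2.5,1.2,0,0],[0,0,0.75,-2.5,1.2,0,0],[0,0,0,-2.5,0,0,0],[0,0,0,-2.5,0,0,0],[0,0,0,-2.5,0,0,0],[0,0,0,-2,0,0,0],[0,0,0,0,0,0,0]]}}

```text
clock: 3.75
eef_pos: [410.3, 33.9, 121.4]
tool_rot: [-0.252, 1.304, -0.256]
force: [-0.6, -0.7, -0.7]
width: 0.2
```

```bash
python3 look.py b
```

```text
3.75 [410.3  33.9 121.4] [-0.55 -0.66 -0.72] [ 0.45  0.68 -1.08  2.47  1.52  0.76 -0.29] 
 [[ 0.255  0.013  0.967]
 [-0.067  0.998  0.005]
 [-0.965 -0.066  0.256]]
```

View pics/look_b.png

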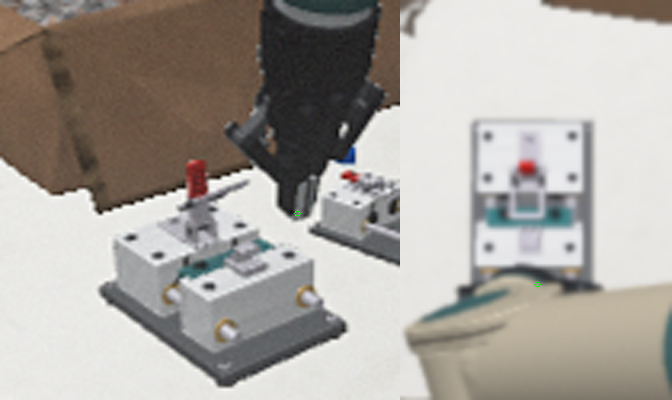

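>>> {"fn": "arm_command", "kwargs": {"series": [[0,0.3,0.5,0,1.7,0,0],[0,0.3,0.5,-1,1.7,0,0],[0,0,0,-1.5,0,0,0],[0,0,0,-1.5,0,0,0],[0,0,0,0,0,0,0]]}}

```text
clock: 4.27
eef_pos: [423.8, 38.3, 85.9]
tool_rot: [-0.091, 1.306, -0.108]
force: [-1.0, -0.2, 0.4]
width: 0.1
```

```bash
python3 look.py c
```

```text
4.2667 [423.8  38.3  85.9] [-0.97 -0.23  0.4 ] [ 0.53  0.91 -1.24  2.47  1.64  0.97 -0.37] 
 [[ 0.26   0.02   0.965]
 [-0.028  1.    -0.013]
 [-0.965 -0.024  0.26 ]]
```

View pics/look_c.png

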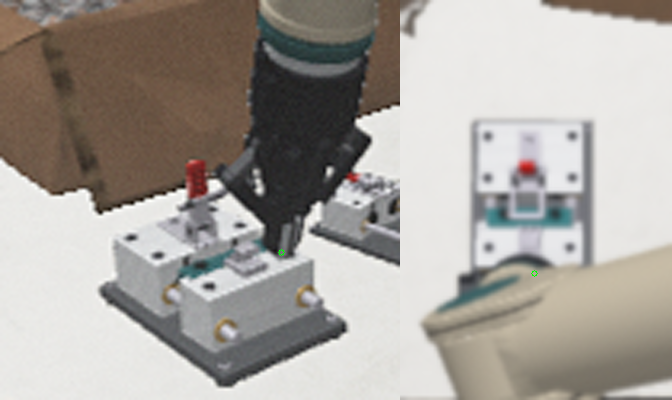

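>>> {"fn": "arm_command", "kwargs": {"series": [[0,-0.4,0.2,0,0.8,4,0],[0,-0.6,0.2,0,0.8,4,0],[0,0,0.2,-0.5,0,0,0],[0,0,0,-0.5,0,0,0],[0,0,0,0,0,0,0]]}}

```text
clock: 4.78
eef_pos: [415.6, 44.6, 79.4]
tool_rot: [-0.003, 1.436, -0.019]
force: [0.5, 0.5, 0.3]
width: 0.2
```

```bash
python3 look.py d
```

```text
4.7833 [415.6  44.6  79.4] [0.53 0.52 0.26] [ 0.55  0.91 -1.22  2.37  1.44  0.9  -0.15] 
 [[ 0.134  0.017  0.991]
 [-0.003  1.    -0.016]
 [-0.991 -0.     0.134]]
```

>>> {"fn": "arm_command", "kwargs": {"series": [[0,0,-0.05,-0.9,0,0,0],[0,0,-0.05,-0.9,0,0,0],[0,0,0,-0.9,0,0,0],[0,0,0,-0.8,0,0,0],[0,0,0,0,0,0,0]]}}

```text
clock: 5.3
eef_pos: [414.1, 44.5, 42.6]
tool_rot: [0.026, 1.442, 0.009]
force: [-0.3, 0.3, -0.1]
width: 0.2
```

```bash
python3 look.py e
```

```text
5.3 [414.1  44.5  42.6] [-0.28  0.29 -0.15] [ 0.52  0.99 -1.16  2.39  1.57  0.91 -0.24] 
 [[ 0.128  0.016  0.992]
 [ 0.001  1.    -0.017]
 [-0.992  0.003  0.128]]
```

View pics/look_e.png

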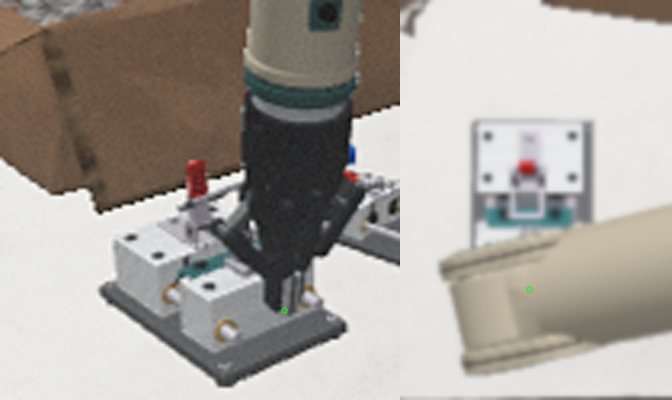

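>>> {"fn": "arm_command", "kwargs": {"series": [[0,0.2,0,0,0,-0.5,0],[0,0.2,0,0,0,-0.5,0],[0,0.1,0,0,0,-0.5,0],[0,0.1,0,0,0,0,0]]}}

```text
clock: 5.73
eef_pos: [421.1, 44.5, 43.8]
tool_rot: [0.025, 1.414, 0.008]
force: [0.2, -0.4, 1.3]
width: -0.2
```

>>> {"fn": "arm_command", "kwargs": {"series": [[0,0.1,0,0,0,0,0],[0,0.1,0,0,0,0,0]]}}

```text
clock: 5.9
eef_pos: [423.5, 44.6, 43.7]
tool_rot: [0.026, 1.414, 0.008]
force: [-1.1, 0.0, 0.1]
width: 0.2
```

>>> {"fn": "arm_command", "kwargs": {"series": [[0,0.1,0,0,0,0,0],[0,0.1,0,0,0,0,0]]}}

```text
clock: 6.07
eef_pos: [424.1, 44.6, 43.5]
tool_rot: [0.028, 1.416, 0.01]
force: [-4.3, -0.1, 2.3]
width: 0.1
```

>>> {"fn": "arm_command", "kwargs": {"series": [[0,0.1,0,0,0,0,0],[0,0.1,0,0,0,0,0]]}}

```text
clock: 6.23
eef_pos: [426.5, 44.5, 43.5]
tool_rot: [0.026, 1.416, 0.008]
force: [-4.9, 1.3, 2.5]
width: -0.4
```

>>> {"fn": "arm_command", "kwargs": {"series": [[0,0.1,0,0,0,-0.5,0],[0,0.1,0,0,0,-0.5,0],[0,0.1,0,0,0,-0.5,0],[0,0.1,0,0,0,-0.5,0]]}}

```text
clock: 6.57
eef_pos: [430.8, 44.4, 43.3]
tool_rot: [0.025, 1.38, 0.007]
force: [-3.1, 0.1, -1.5]
width: 0.0
```

>>> {"fn": "arm_command", "kwargs": {"series": [[0,0.1,0,0,0,-0.5,0],[0,0.1,0,0,0,-0.5,0],[0,0.05,0,0,0,0,0]]}}

```text
clock: 6.82
eef_pos: [433.3, 44.4, 43.3]
tool_rot: [0.023, 1.362, 0.005]
force: [-4.4, -1.2, -3.5]
width: 0.0
```

>>> {"fn": "arm_command", "kwargs": {"series": [[0,0.06,0,0,0,-0.2,0],[0,0.06,0,0,0,-0.2,0],[0,0.06,0,0,0,-0.2,0]]}}

```text
clock: 7.07
eef_pos: [435.6, 44.4, 43.5]
tool_rot: [0.023, 1.351, 0.005]
force: [-4.3, -0.7, -3.4]
width: 0.3
```

>>> {"fn": "arm_command", "kwargs": {"series": [[0,0.06,0,0,0,-0.2,0],[0,0.06,0,0,0,-0.2,0]]}}

```text
clock: 7.23
eef_pos: [436.8, 44.4, 43.6]
tool_rot: [0.023, 1.344, 0.005]
force: [-3.4, -0.1, -3.6]
width: 0.3
```

>>> {"fn": "arm_command", "kwargs": {"series": [[0,0.06,0,0,0,-0.2,0],[0,0.06,0,0,0,-0.2,0]]}}

```text
clock: 7.4
eef_pos: [438.0, 44.5, 43.6]
tool_rot: [0.023, 1.337, 0.005]
force: [-5.4, -0.5, -3.1]
width: 0.4
```

>>> {"fn": "arm_command", "kwargs": {"series": [[0,0.06,0,0,0,-0.2,0],[0,0.06,0,0,0,-0.2,0]]}}

```text
clock: 7.57
eef_pos: [438.1, 44.5, 43.4]
tool_rot: [0.023, 1.332, 0.006]
force: [-8.7, -0.0, 0.7]
width: -0.2
```

>>> {"fn": "arm_command", "kwargs": {"series": [[0,0.03,0,0,0,0,0],[0,0.0,0,0,0,0,0]]}}

```text
clock: 7.73
eef_pos: [438.1, 44.5, 43.4]
tool_rot: [0.023, 1.333, 0.006]
force: [-6.6, -1.1, 1.0]
width: 0.5
```

>>> {"fn": "arm_command", "kwargs": {"series": [[0,0.05,0,0,0,0,0],[0,0.03,0,0,0,0,0]]}}

```text
clock: 7.9
eef_pos: [438.2, 44.5, 43.4]
tool_rot: [0.023, 1.334, 0.006]
force: [-10.7, -1.1, 2.2]
width: -0.2
```

>>> {"fn": "arm_command", "kwargs": {"series": [[0,-0.3,0,0,0,1,0],[0,-0.5,0,0,0,2,0],[0,-0.4,0,1.0,0,2,0],[0,0,0,2.5,0,0,0],[0.6,0,0,3.0,0,0,0],[0.6,0,0,3,0,0,0],[0.6,0,0,3,0,0,0],[0.6,0.5,0,2.5,0,0,0],[0.6,0,0,0,0,0,0]]}}

```text
clock: 8.65
eef_pos: [438.6, 46.1, 199.3]
tool_rot: [0.021, 1.404, 0.004]
force: [1.2, 0.5, 0.0]
width: 51.6
```

```bash
python3 look.py f
```

```text
8.65 [438.6  46.1 199.3] [1.24 0.48 0.03] [ 0.65  0.58 -1.23  2.23  0.96  0.78  0.34] 
 [[ 0.166  0.017  0.986]
 [ 0.001  1.    -0.017]
 [-0.986  0.003  0.166]]
```

View pics/look_f.png

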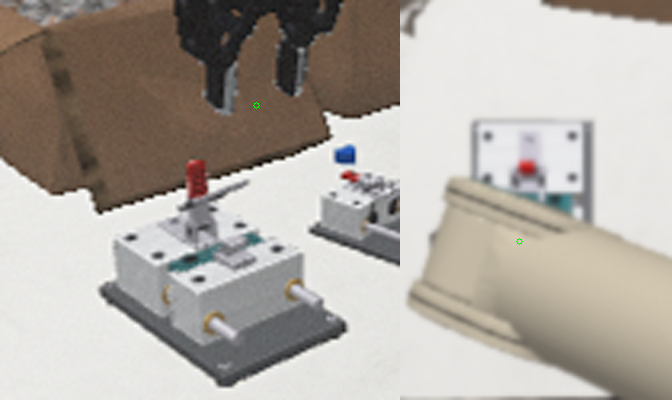

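```bash
cat > ov4.py <<'E'
from ov2 import *
a,b,kx,kz,s=map(float,sys.argv[2:7]);p[3]=s
k=kx-s
ex=latch(a,b)+box(k-7,k+4,8,kz+3,kz+6.5)+box(k-12,k+12,11,61,kz-7)
overlay(f"pics/scene_{sys.argv[1]}.png","scene",p,(255,175,325,245),8,"pics/o1.png",(-.5,0),ex)
E
python3 ov4.py f 1.5 0.55 -28 72 6
```

```text
(no output)
```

View pics/o1.png

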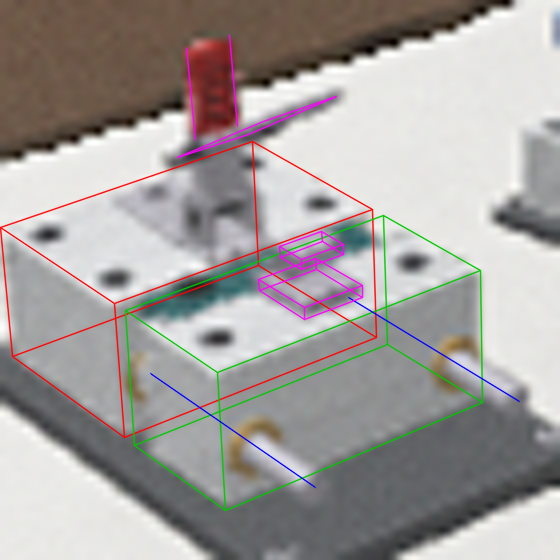

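>>> {"fn": "arm_command", "kwargs": {"series": [[0.6,1.6,-0.05,-0.5,0,-1,0],[0.6,1.6,-0.05,-1,0,-1,0],[0.6,1.2,0,-1.5,0,0,0],[0.6,0.4,0,-1.5,0,0,0],[0.6,0,0,0,0,0,0]]}}

```text
clock: 9.17
eef_pos: [480.6, 43.2, 145.5]
tool_rot: [0.024, 1.387, 0.007]
force: [-0.9, -0.3, -0.0]
width: 51.0
```

```bash
python3 look.py g
```

```text
9.1667 [480.6  43.2 145.5] [-0.86 -0.33 -0.04] [ 0.54  0.69 -1.08  2.21  1.16  0.73  0.22] 
 [[ 0.182  0.017  0.983]
 [ 0.001  1.    -0.017]
 [-0.983  0.004  0.182]]
```

View pics/look_g.png

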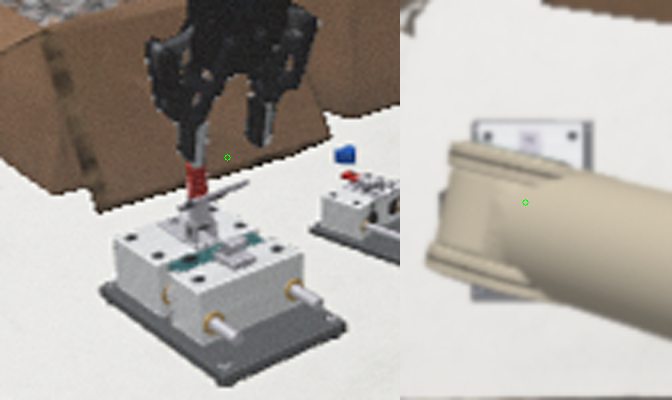

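>>> {"fn": "arm_command", "kwargs": {"series": [[0.6,0.4,0.1,-1.2,0,0,0],[0.6,0.3,0,-1.3,0,0,0],[0.6,0,0,-1.3,0,0,0],[0.6,0,0,0,0,0,0]]}}

```text
clock: 9.6
eef_pos: [487.2, 44.3, 109.5]
tool_rot: [0.022, 1.385, 0.005]
force: [-0.9, 0.8, -0.1]
width: 51.2
```

```bash
python3 look.py h
python3 - <<'E'
import cv2
a=cv2.imread("pics/scene_h.png")[150:240,245:335];cv2.imwrite("pics/h6.png",cv2.resize(a,None,fx=6.5,fy=6.5,interpolation=cv2.INTER_CUBIC))
E
```

```text
9.6 [487.2  44.3 109.5] [-0.94  0.79 -0.08] [ 0.48  0.75 -1.    2.22  1.29  0.7   0.11] 
 [[ 0.184  0.017  0.983]
 [ 0.001  1.    -0.017]
 [-0.983  0.004  0.184]]
```

View pics/h6.png

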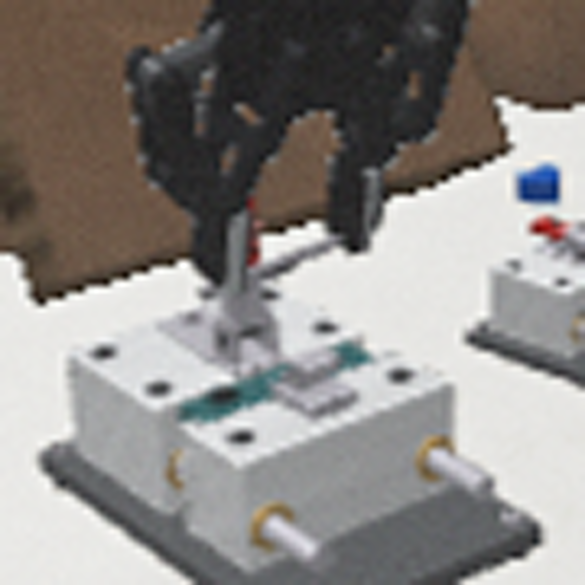

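>>> {"fn": "arm_command", "kwargs": {"series": [[0.45,0,0,-0.1,0,0,0],[0.3,0,0,-0.1,0,0,0],[0.3,0,0,0,0,0,0],[0.3,0,0,0,0,0,0]]}}

```text
clock: 10.03
eef_pos: [488.7, 44.6, 109.3]
tool_rot: [0.023, 1.382, 0.006]
force: [-0.5, -0.2, 4.3]
width: 28.3
```

```bash
python3 look.py i
python3 - <<'E'
import cv2
a=cv2.imread("pics/scene_i.png")[160:230,255:325];cv2.imwrite("pics/i6.png",cv2.resize(a,None,fx=8,fy=8,interpolation=cv2.INTER_CUBIC))
E
```

```text
10.0333 [488.7  44.6 109.3] [-0.46 -0.21  4.28] [ 0.48  0.75 -1.    2.22  1.3   0.7   0.1 ] 
 [[ 0.188  0.017  0.982]
 [ 0.001  1.    -0.018]
 [-0.982  0.004  0.188]]
```

View pics/i6.png

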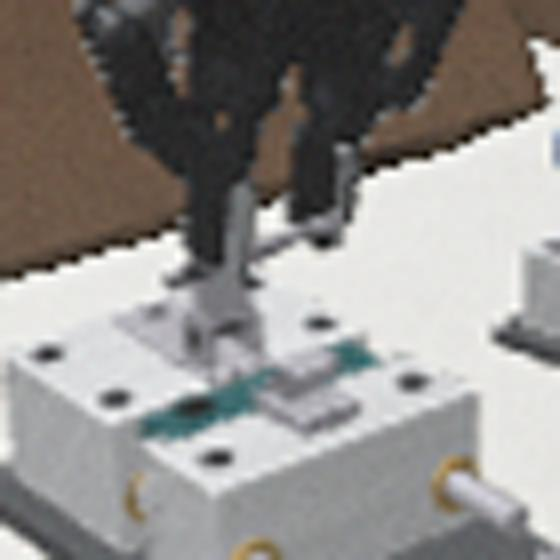

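>>> {"fn": "arm_command", "kwargs": {"series": [[0.65,0,0,0.3,0,0,0],[0.65,0,0,0,0,0,0],[0.65,0,0,0,0,0,0],[0.65,0,0,0,0,0,0]]}}

```text
clock: 10.47
eef_pos: [488.1, 44.6, 111.5]
tool_rot: [0.025, 1.383, 0.007]
force: [-1.0, 0.1, -0.3]
width: 55.5
```

```bash
python3 look.py j
python3 - <<'E'
import cv2
a=cv2.imread("pics/scene_j.png")[160:230,255:325];cv2.imwrite("pics/i6.png",cv2.resize(a,None,fx=8,fy=8,interpolation=cv2.INTER_CUBIC))
E
```

```text
10.4667 [488.1  44.6 111.5] [-1.01  0.08 -0.26] [ 0.49  0.75 -1.01  2.22  1.29  0.7   0.11] 
 [[ 0.187  0.018  0.982]
 [ 0.001  1.    -0.018]
 [-0.982  0.005  0.186]]
```

View pics/i6.png

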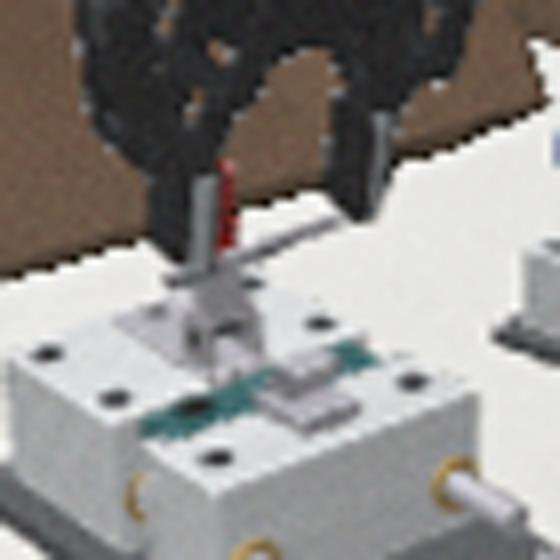

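>>> {"fn": "arm_command", "kwargs": {"series": [[0.6,-0.2,0,-0.4,0,0,0],[0.55,0,0,-0.4,0,0,0],[0.5,0,0,-0.1,0,0,0],[0.5,0,0,0,0,0,0]]}}

```text
clock: 10.9
eef_pos: [485.9, 44.6, 102.0]
tool_rot: [0.025, 1.384, 0.007]
force: [-0.1, -0.0, 0.1]
width: 42.9
```

>>> {"fn": "arm_command", "kwargs": {"series": [[0.3,0,0,0,0,0,0],[0.2,0,0,0,0,0,0],[0.2,0,0,0,0,0,0],[0.2,0,0,0,0,0,0]]}}

```text
clock: 11.23
eef_pos: [486.2, 44.6, 102.7]
tool_rot: [0.025, 1.383, 0.007]
force: [-0.0, -0.0, 0.9]
width: 29.3
```

>>> {"fn": "arm_command", "kwargs": {"series": [[0,0,0,0,0,0,0],[0,0,0,0,0,0,0],[0,0,0,0,0,0,0]]}}

```text
clock: 11.48
eef_pos: [486.2, 44.5, 102.6]
tool_rot: [0.025, 1.383, 0.007]
force: [-0.6, 0.1, -0.2]
width: 29.3
```

```bash
python3 look.py k
python3 - <<'E'
import cv2
a=cv2.imread("pics/scene_k.png")[160:230,255:325];cv2.imwrite("pics/i6.png",cv2.resize(a,None,fx=8,fy=8,interpolation=cv2.INTER_CUBIC))
E
```

```text
11.4833 [486.2  44.5 102.6] [-0.56  0.07 -0.16] [ 0.47  0.76 -0.99  2.23  1.33  0.69  0.07] 
 [[ 0.187  0.018  0.982]
 [ 0.001  1.    -0.018]
 [-0.982  0.005  0.187]]
```

View pics/i6.png

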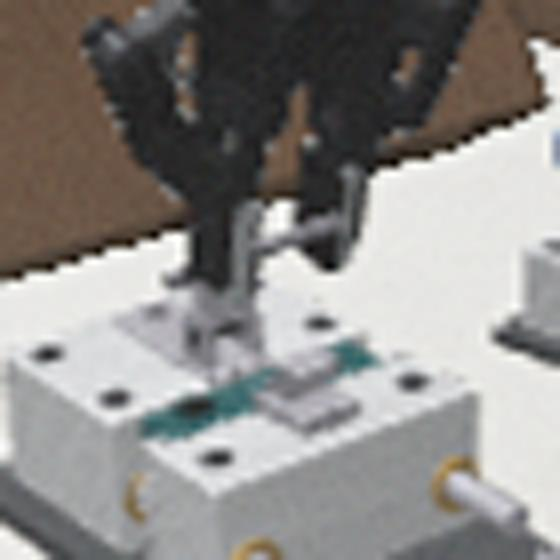

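```bash
cat > kin.py <<'E'
import numpy as np
PV=np.array([517.,74.]);L=57.3;off=np.array([1.9,-9.8])
def B2(B):
    v=np.array(B,float)-PV;d=np.hypot(*v);t=np.arctan2(v[1],v[0])%(2*np.pi)
    c=np.arccos((400+d*d-L*L)/(40*d));ph=t-c
    P=PV+20*np.array([np.cos(ph),np.sin(ph)]);u=(P-B)/L
    return ph+.157,P,u
def T2(T,rg):  # TCP -> config (elbow choose)
    G=np.array(T)-off;v=G-PV;d=np.hypot(*v);t=np.arctan2(v[1],v[0])%(2*np.pi);l=L-rg
    c=np.arccos(np.clip((400+d*d-l*l)/(40*d),-1,1));ph=t-c
    P=PV+20*np.array([np.cos(ph),np.sin(ph)]);return ph+.157,P+(G-P)*L/l
if __name__=="__main__":
    for B in [(471,121.5),(464,110),(459,98),(457,88),(457.5,78),(458.5,69),(462,69),(466,69),(471,69),(471,72)]:
        a,P,u=B2(B);G=np.array(B)+16*u;print(B,"a",a.round(2),"dir",np.degrees(np.arctan2(u[1],u[0])).round(0),"G",G.round(1),"TCP",(G+off).round(1))
E
python3 kin.py
```

```text
(471, 121.5) a 1.52 dir -29.0 G [485.  113.7] TCP [486.9 103.9]
(464, 110) a 1.63 dir -16.0 G [479.4 105.5] TCP [481.3  95.7]
(459, 98) a 1.77 dir -4.0 G [475.   96.9] TCP [476.9  87.1]
(457, 88) a 1.88 dir 6.0 G [472.9  89.6] TCP [474.8  79.8]
(457.5, 78) a 1.95 dir 16.0 G [472.9  82.3] TCP [474.8  72.5]
(458.5, 69) a 2.06 dir 25.0 G [473.   75.7] TCP [474.9  65.9]
(462, 69) a 1.89 dir 26.0 G [476.4  75.9] TCP [478.3  66.1]
(466, 69) a 1.7 dir 26.0 G [480.4  76. ] TCP [482.3  66.2]
(471, 69) a 1.42 dir 25.0 G [485.5  75.7] TCP [487.4  65.9]
(471, 72) a 1.34 dir 21.0 G [485.9  77.7] TCP [487.8  67.9]
```

>>> {"fn": "arm_command", "kwargs": {"series": [[0,-0.18,0,-0.24,0,0,0],[0,-0.18,0,-0.25,0,0,0],[0,-0.17,0,-0.25,0,0,0],[0,-0.15,0,-0.27,0,0,0],[0,-0.14,0,-0.28,0,0,0],[0,-0.12,0,-0.28,0,0,0]]}}

```text
clock: 12.08
eef_pos: [479.4, 44.7, 88.1]
tool_rot: [0.022, 1.378, 0.004]
force: [1.6, -1.0, 7.3]
width: 29.2
```

```bash
python3 look.py l
python3 - <<'E'
import cv2
a=cv2.imread("pics/scene_l.png")[160:230,255:325];cv2.imwrite("pics/i6.png",cv2.resize(a,None,fx=8,fy=8,interpolation=cv2.INTER_CUBIC))
E
```

```text
12.0833 [479.4  44.7  88.1] [ 1.64 -0.97  7.31] [ 0.45  0.78 -0.96  2.26  1.41  0.68 -0.01] 
 [[ 0.192  0.017  0.981]
 [ 0.001  1.    -0.018]
 [-0.981  0.004  0.192]]
```

View pics/i6.png

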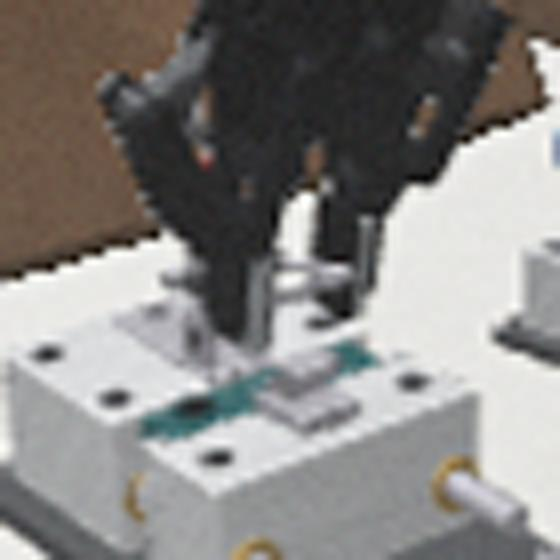

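```bash
cat > chk.py <<'E'
from h import *;from kin import *;import sys
tag=sys.argv[1];T=(float(sys.argv[2]),float(sys.argv[3]));rg=16
a,B=T2(T,rg);print("a",a,"B",B)
pts=[(B[0],y,B[1]) for y in(44.5-13.6,44.5+13.6)]
roi=(255,160,325,230);k=8
im=cv2.imread(f"pics/scene_{tag}.png")[roi[1]:roi[3],roi[0]:roi[2]];im=cv2.resize(im,None,fx=k,fy=k,interpolation=cv2.INTER_CUBIC)
def ln(A,C,c):
    q=((proj([A,C],"scene")+(-.5,0)-[roi[0],roi[1]]+.5)*k-.5).round().astype(int);cv2.line(im,tuple(map(int,q[0])),tuple(map(int,q[1])),c,1)
ln(*pts,(255,0,255))
P=PV+20*np.array([np.cos(a-.157),np.sin(a-.157)])
for y in(44.5-13.6,44.5+13.6): ln((B[0],y,B[1]),(P[0],y,P[1]),(255,255,0))
d=np.array([np.cos(a),np.sin(a)])
for y in(36.5,52.5): ln((PV[0]+25*d[0],y,PV[1]+25*d[1]),(PV[0]+56*d[0],y,PV[1]+56*d[1]),(0,255,255))
kx=471
for y in(36.5,52.5): ln((kx-7,y,78.5),(kx+4,y,78.5),(0,255,0))
ln((kx-7,36.5,78.5),(kx-7,52.5,78.5),(0,255,0))
cv2.imwrite("pics/chk.png",im)
E
python3 chk.py l 479.4 88.1
```

```text
a 1.6472470230441354 B [461.57390041  99.43601814]
```

View pics/chk.png

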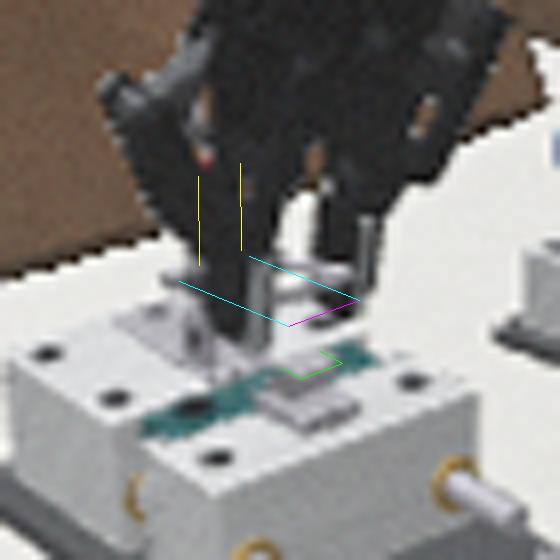

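Run:
```python
import cv2
a=cv2.imread("pics/scene_l.png")[180:212,272:307];cv2.imwrite("pics/i6.png",cv2.resize(a,None,fx=18,fy=18,interpolation=cv2.INTER_CUBIC))
```

```text
(no output)
```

View pics/i6.png

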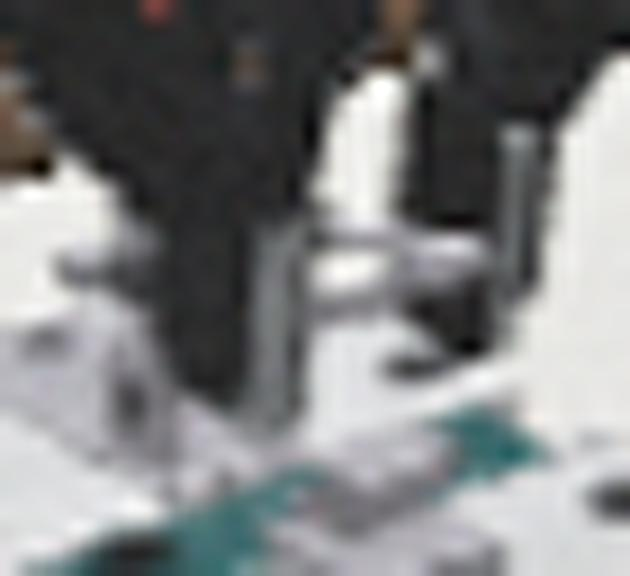

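```bash
cat > barfix.py <<'E'
from h import *;from kin import *;import sys
from scipy.optimize import least_squares
def fix(px,y):
    s=least_squares(lambda q:proj([(q[0],y,q[1])],"scene")[0]+(-.5,0)-px,[465,95]);return s.x
if __name__=="__main__":
    px=(float(sys.argv[1]),float(sys.argv[2]))
    for y in(27,29,31):
        B=fix(px,y);print(y,B.round(1));
        try:
            a,P,u=B2(B);print(" a",a.round(2),"dir",np.degrees(np.arctan2(u[1],u[0])).round(0))
        except Exception as e:print(e)
E
python3 barfix.py 299.5 194.2
```

```text
27 [466.3 104.1]
 a 1.45 dir -11.0
29 [463.7 105.7]
 a 1.59 dir -12.0
31 [461.1 107.2]
 a 1.74 dir -13.0
```

>>> {"fn": "arm_command", "kwargs": {"series": [[0.45,0,0,0.1,0,0,0],[0.45,0,0,0.3,0,0,0],[0.45,0,0,0.2,0,0,0],[0,0,0,0,0,0,0],[0,0,0,0,0,0,0],[0,0,0,0,0,0,0]]}}

```text
clock: 12.68
eef_pos: [476.8, 44.6, 93.0]
tool_rot: [0.025, 1.383, 0.007]
force: [-1.1, 0.1, 2.3]
width: 29.0
```

```bash
python3 look.py m
python3 - <<'E'
import cv2
a=cv2.imread("pics/scene_m.png")[180:212,272:307];cv2.imwrite("pics/i6.png",cv2.resize(a,None,fx=18,fy=18,interpolation=cv2.INTER_CUBIC))
E
```

```text
12.6833 [476.8  44.6  93. ] [-1.08  0.07  2.33] [ 0.46  0.77 -0.97  2.26  1.38  0.68  0.01] 
 [[ 0.187  0.017  0.982]
 [ 0.001  1.    -0.018]
 [-0.982  0.005  0.187]]
```

View pics/i6.png

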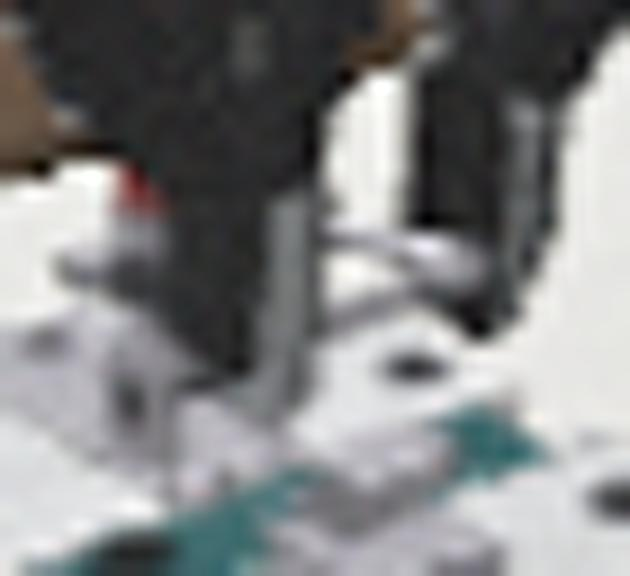

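```bash
python3 barfix.py 299 194.9|sed -n 3,4p; sed -i 's/off=np.array(.*)/off=np.array([1.7,-9.0])/; s/16\*u/12*u/' kin.py; python3 kin.py
```

```text
29 [465.8 103. ]
 a 1.46 dir -10.0
(471, 121.5) a 1.52 dir -29.0 G [481.5 115.7] TCP [483.2 106.7]
(464, 110) a 1.63 dir -16.0 G [475.5 106.6] TCP [477.2  97.6]
(459, 98) a 1.77 dir -4.0 G [471.   97.2] TCP [472.7  88.2]
(457, 88) a 1.88 dir 6.0 G [468.9  89.2] TCP [470.6  80.2]
(457.5, 78) a 1.95 dir 16.0 G [469.1  81.3] TCP [470.8  72.3]
(458.5, 69) a 2.06 dir 25.0 G [469.4  74. ] TCP [471.1  65. ]
(462, 69) a 1.89 dir 26.0 G [472.8  74.2] TCP [474.5  65.2]
(466, 69) a 1.7 dir 26.0 G [476.8  74.2] TCP [478.5  65.2]
(471, 69) a 1.42 dir 25.0 G [481.9  74. ] TCP [483.6  65. ]
(471, 72) a 1.34 dir 21.0 G [482.2  76.3] TCP [483.9  67.3]
```

>>> {"fn": "arm_command", "kwargs": {"series": [[0,-0.15,0,-0.12,0,0,0],[0,-0.15,0,-0.15,0,0,0],[0,-0.15,0,-0.18,0,0,0],[0,-0.1,0,-0.2,0,0,0],[0,0,0,0,0,0,0]]}}

```text
clock: 13.2
eef_pos: [472.8, 44.7, 86.8]
tool_rot: [0.025, 1.38, 0.007]
force: [2.3, -0.7, 3.3]
width: 28.9
```

```bash
cat > z.sh <<'E'
python3 look.py $1; python3 -c "
import cv2
a=cv2.imread('pics/scene_$1.png')[180:212,272:307];cv2.imwrite('pics/i6.png',cv2.resize(a,None,fx=18,fy=18,interpolation=cv2.INTER_CUBIC))"
E
bash z.sh n
```

```text
13.2 [472.8  44.7  86.8] [ 2.28 -0.65  3.32] [ 0.45  0.78 -0.96  2.28  1.42  0.68 -0.04] 
 [[ 0.19   0.017  0.982]
 [ 0.001  1.    -0.018]
 [-0.982  0.005  0.189]]
```

View pics/i6.png

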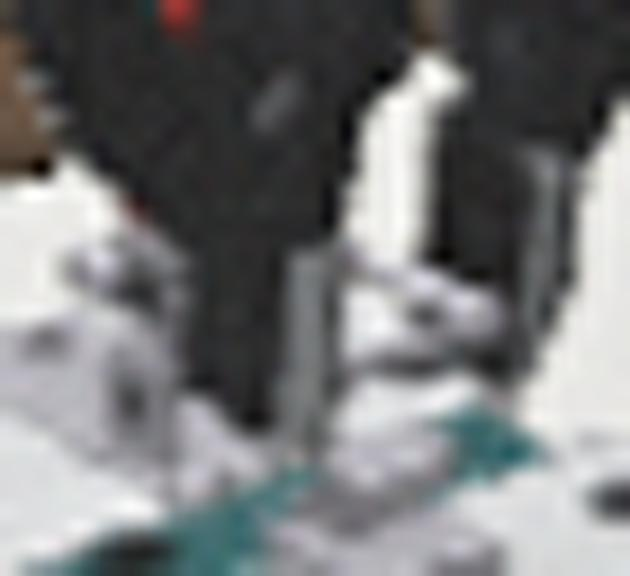

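```bash
python3 barfix.py 299.7 197.7; sed -i 's/sys.argv\[3\]));rg=16/sys.argv[3]));rg=12/' chk.py; python3 chk.py n 472.8 86.8
```

```text
27 [465.9  94.7]
 a 1.41 dir -2.0
29 [463.3  96.3]
 a 1.55 dir -3.0
31 [460.7  97.9]
 a 1.68 dir -4.0
a 1.75961065899625 B [459.10958392  96.27950216]
```

View pics/chk.png

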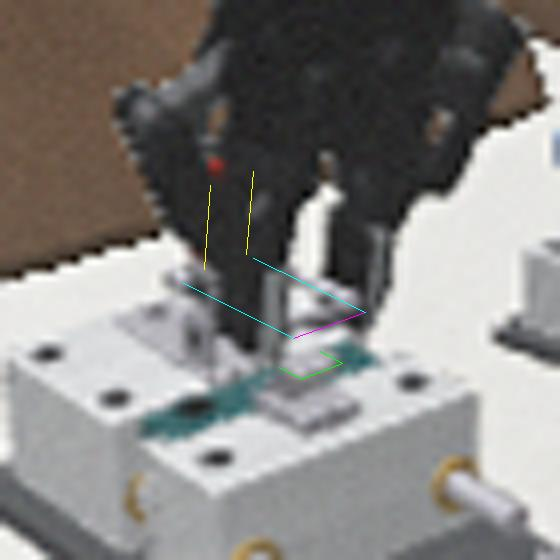

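>>> {"fn": "arm_command", "kwargs": {"series": [[0,-0.15,0,-0.15,0,0,0],[0,-0.1,0,-0.2,0,0,0],[0,-0.05,0,-0.2,0,0,0],[0,0,0,-0.2,0,0,0],[0,0,0,0,0,0,0]]}}

```text
clock: 13.72
eef_pos: [468.5, 44.5, 78.9]
tool_rot: [0.024, 1.383, 0.006]
force: [1.0, -1.7, 6.3]
width: 28.7
```

```bash
bash z.sh o
```

```text
13.7167 [468.5  44.5  78.9] [ 0.99 -1.67  6.33] [ 0.44  0.8  -0.95  2.29  1.46  0.67 -0.07] 
 [[ 0.187  0.018  0.982]
 [ 0.001  1.    -0.018]
 [-0.982  0.004  0.187]]
```

View pics/i6.png

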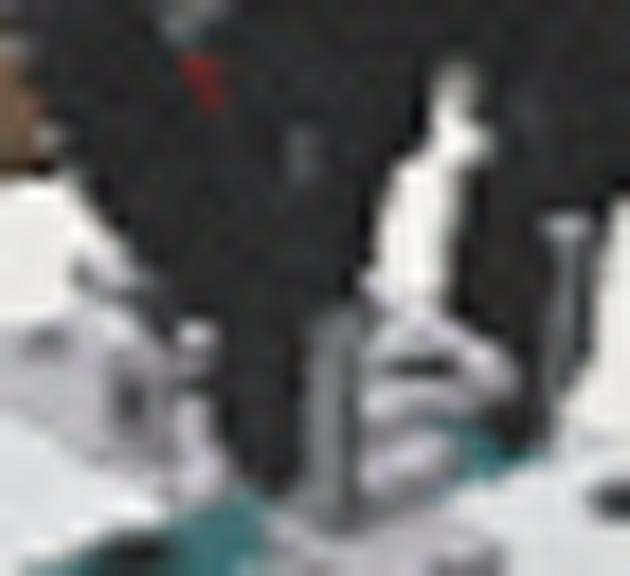

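```bash
python3 barfix.py 300.3 200.8; python3 chk.py o 468.5 78.9; python3 -c "
from barfix import *
print(fix((292.6,202.8),50),fix((292.6,202.8),48))"
```

```text
27 [463.9  86.9]
 a 1.54 dir 7.0
29 [461.3  88.6]
 a 1.66 dir 5.0
31 [458.7  90.2]
 a 1.78 dir 4.0
a 1.9920459201823222 B [454.88574825  86.46800653]
[464.82142193  88.80182403] [467.54609105  87.08753819]
```

View pics/chk.png

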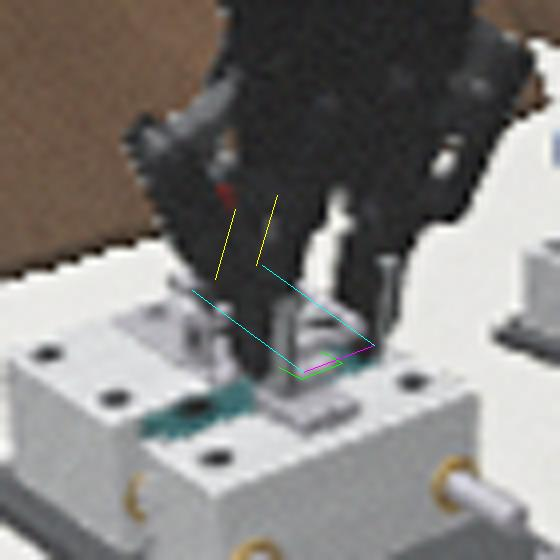

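>>> {"fn": "arm_command", "kwargs": {"series": [[0.45,0,0,0.1,0,0,0],[0.45,0.2,0,0.2,0,0,0],[0.45,0.2,0,0.15,0,0,0],[0,0,0,0,0,0,0],[0,0,0,0,0,0,0],[0,0,0,0,0,0,0]]}}

```text
clock: 14.32
eef_pos: [472.5, 44.7, 83.4]
tool_rot: [0.026, 1.383, 0.008]
force: [0.9, 0.2, 0.8]
width: 28.8
```

```bash
bash z.sh q
```

```text
14.3167 [472.5  44.7  83.4] [0.87 0.24 0.82] [ 0.45  0.79 -0.96  2.28  1.43  0.68 -0.04] 
 [[ 0.187  0.017  0.982]
 [ 0.001  1.    -0.018]
 [-0.982  0.005  0.187]]
```

View pics/i6.png

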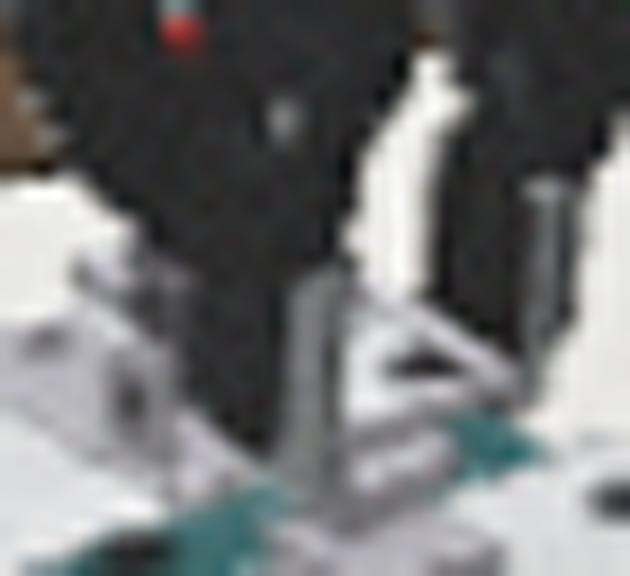

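```bash
python3 barfix.py 300.9 201.2; sed -i 's/off=np.array(.*)/off=np.array([1.0,-5.0])/' kin.py; python3 chk.py q 472.5 83.4;python3 kin.py
```

```text
27 [461.5  86.7]
 a 1.66 dir 7.0
29 [458.9  88.4]
 a 1.78 dir 6.0
31 [456.3  90. ]
 a 1.9 dir 4.0
a 1.7551267115950469 B [459.59179858  86.91853484]
(471, 121.5) a 1.52 dir -29.0 G [481.5 115.7] TCP [482.5 110.7]
(464, 110) a 1.63 dir -16.0 G [475.5 106.6] TCP [476.5 101.6]
(459, 98) a 1.77 dir -4.0 G [471.   97.2] TCP [472.   92.2]
(457, 88) a 1.88 dir 6.0 G [468.9  89.2] TCP [469.9  84.2]
(457.5, 78) a 1.95 dir 16.0 G [469.1  81.3] TCP [470.1  76.3]
(458.5, 69) a 2.06 dir 25.0 G [469.4  74. ] TCP [470.4  69. ]
(462, 69) a 1.89 dir 26.0 G [472.8  74.2] TCP [473.8  69.2]
(466, 69) a 1.7 dir 26.0 G [476.8  74.2] TCP [477.8  69.2]
(471, 69) a 1.42 dir 25.0 G [481.9  74. ] TCP [482.9  69. ]
(471, 72) a 1.34 dir 21.0 G [482.2  76.3] TCP [483.2  71.3]
```

View pics/chk.png

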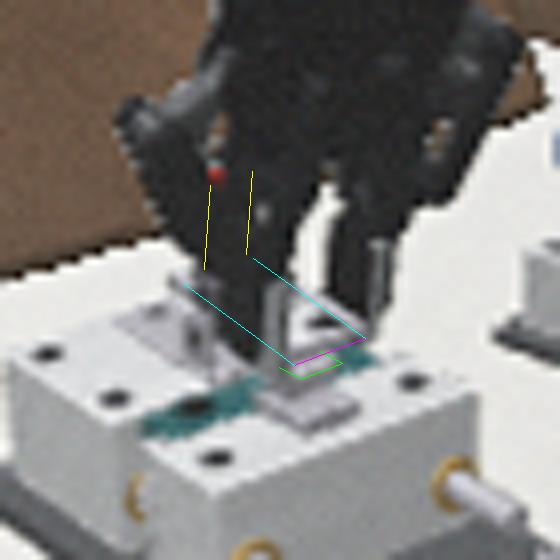

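>>> {"fn": "arm_command", "kwargs": {"series": [[0,-0.15,0,-0.1,0,0,0],[0,-0.15,0,-0.15,0,0,0],[0,-0.08,0,-0.2,0,0,0],[0,0,0,-0.2,0,0,0],[0,0,0,0,0,0,0]]}}

```text
clock: 14.83
eef_pos: [469.1, 44.9, 77.3]
tool_rot: [0.024, 1.381, 0.007]
force: [-0.3, -0.5, 9.1]
width: 28.5
```

```bash
bash z.sh r; python3 chk.py r 468.7 77
```

```text
14.8333 [469.1  44.9  77.3] [-0.33 -0.54  9.15] [ 0.44  0.8  -0.95  2.29  1.47  0.68 -0.08] 
 [[ 0.189  0.016  0.982]
 [ 0.001  1.    -0.017]
 [-0.982  0.005  0.188]]
a 2.002207440914298 B [456.07605368  79.01941753]
```

View pics/i6.png

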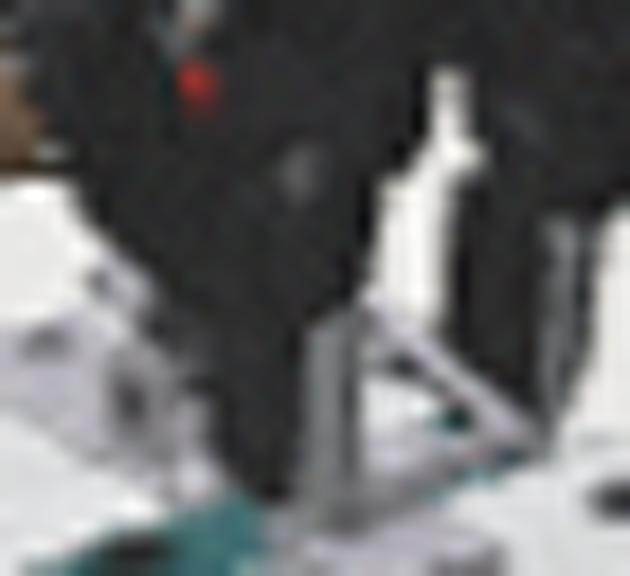

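View pics/chk.png

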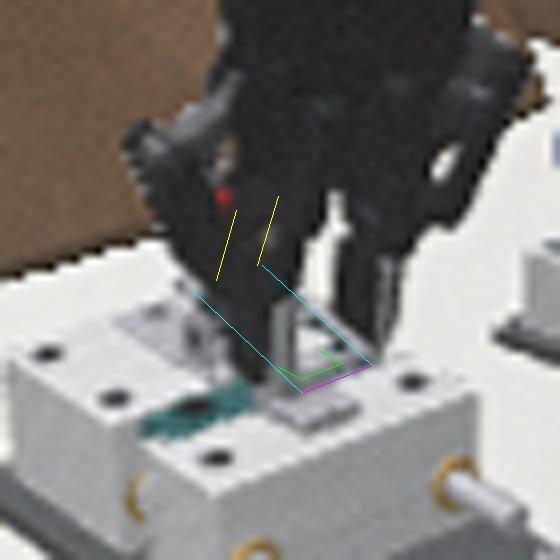

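```bash
python3 barfix.py 302.2 204.4
```

```text
27 [456.7  79.7]
 a 1.96 dir 14.0
29 [454.1  81.4]
 a 2.07 dir 11.0
31 [451.5  83.1]
 a 2.19 dir 9.0
```

>>> {"fn": "arm_command", "kwargs": {"series": [[0,-0.05,0,-0.15,0,0,0],[0,0,0,-0.15,0,0,0],[0,0,0,0,0,0,0]]}}

```text
clock: 15.18
eef_pos: [468.1, 45.2, 74.2]
tool_rot: [0.028, 1.382, 0.012]
force: [-0.2, 0.2, 6.2]
width: 28.8
```

```bash
bash z.sh s; python3 chk.py s 468.4 74
```

```text
15.1833 [468.1  45.2  74.2] [-0.2   0.23  6.19] [ 0.44  0.81 -0.95  2.3   1.49  0.67 -0.09] 
 [[ 0.188  0.016  0.982]
 [ 0.002  1.    -0.016]
 [-0.982  0.005  0.188]]
a 2.0583262417860544 B [455.98036718  75.3132689 ]
```

View pics/i6.png

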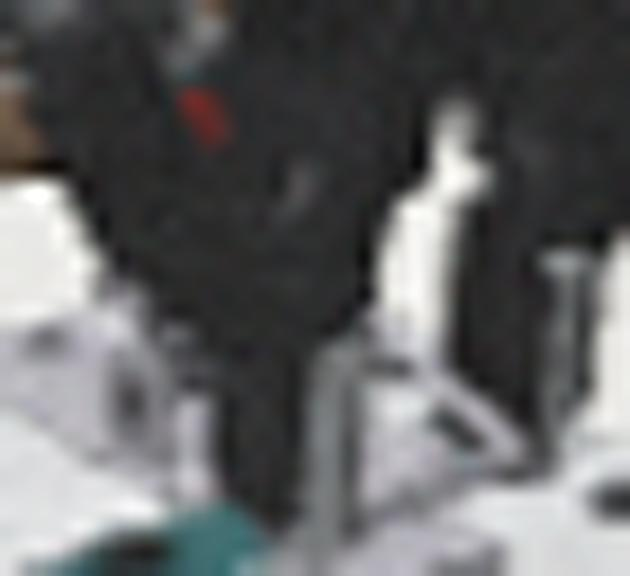

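```bash
python3 barfix.py 301.7 205.6
```

```text
27 [458.8  75.6]
 a 1.92 dir 18.0
29 [456.2  77.3]
 a 2.02 dir 16.0
31 [453.7  79. ]
 a 2.12 dir 14.0
```

View pics/chk.png

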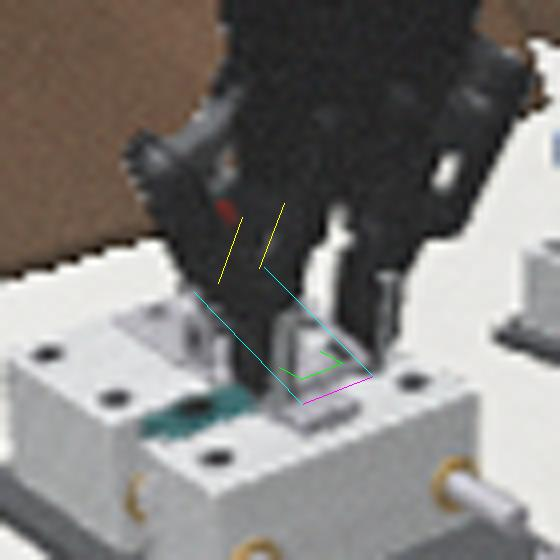

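>>> {"fn": "arm_command", "kwargs": {"series": [[0,0,0,-0.15,0,0,0],[0,0,0,-0.15,0,0,0],[0,0.05,0,-0.15,0,0,0],[0,0.05,0,-0.15,0,0,0],[0,0,0,0,0,0,0]]}}

```text
clock: 15.7
eef_pos: [468.0, 45.1, 67.7]
tool_rot: [0.029, 1.384, 0.012]
force: [-2.1, 1.2, 4.2]
width: 28.3
```

```bash
bash z.sh t; python3 chk.py t 469 68
```

```text
15.7 [468.   45.1  67.7] [-2.14  1.24  4.18] [ 0.43  0.82 -0.94  2.3   1.51  0.68 -0.11] 
 [[ 0.186  0.016  0.982]
 [ 0.002  1.    -0.016]
 [-0.983  0.005  0.186]]
a 2.140731955485785 B [457.14595991  67.88240157]
```

View pics/i6.png

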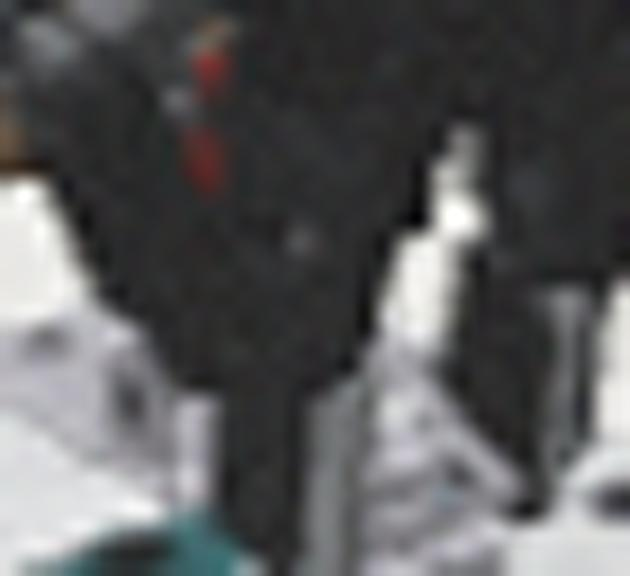

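View pics/chk.png

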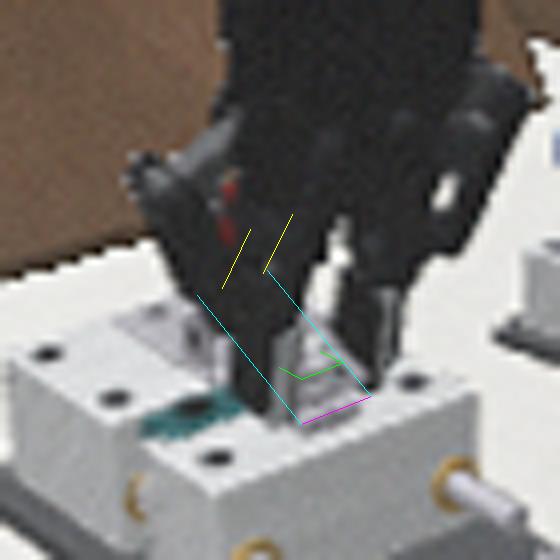

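```bash
python3 barfix.py 301.1 207.6
python3 - <<'E'
import cv2
a=cv2.imread("pics/scene_t.png")[195:217,285:307];cv2.imwrite("pics/i7.png",cv2.resize(a,None,fx=26,fy=26,interpolation=cv2.INTER_LANCZOS4))
E
```

```text
27 [461.5  69. ]
 a 1.92 dir 25.0
29 [458.9  70.7]
 a 2.0 dir 23.0
31 [456.3  72.4]
 a 2.09 dir 21.0
```

View pics/i7.png

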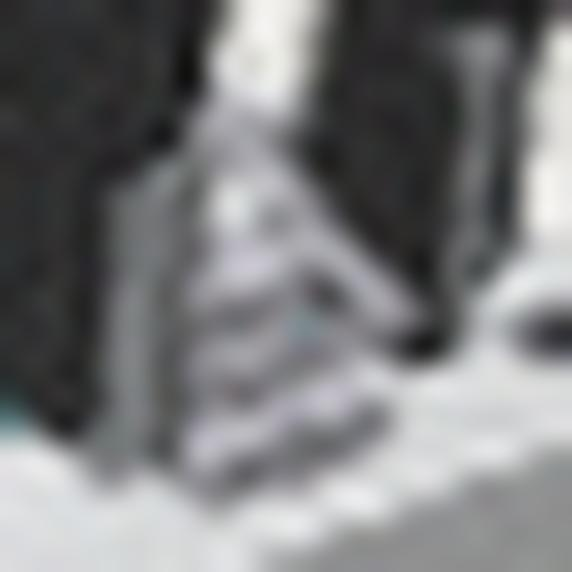

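>>> {"fn": "arm_command", "kwargs": {"series": [[0,0,0,-0.1,0,0,0],[0,0.1,0,0,0,0,0],[0,0.15,0,0,0,0,0],[0,0.15,0,0,0,0,0]]}}

```text
clock: 16.13
eef_pos: [473.0, 45.1, 67.2]
tool_rot: [0.027, 1.382, 0.011]
force: [-2.1, 0.5, 6.3]
width: 28.9
```

>>> {"fn": "arm_command", "kwargs": {"series": [[0,0.15,0,0,0,0,0],[0,0.15,0,0,0,0,0]]}}

```text
clock: 16.3
eef_pos: [476.5, 45.0, 67.2]
tool_rot: [0.027, 1.382, 0.01]
force: [-1.2, 1.2, 4.6]
width: 28.6
```

```bash
bash z.sh u
```

```text
16.3 [476.5  45.   67.2] [-1.16  1.21  4.57] [ 0.43  0.83 -0.94  2.28  1.5   0.68 -0.09] 
 [[ 0.188  0.016  0.982]
 [ 0.002  1.    -0.017]
 [-0.982  0.005  0.188]]
```

View pics/i6.png

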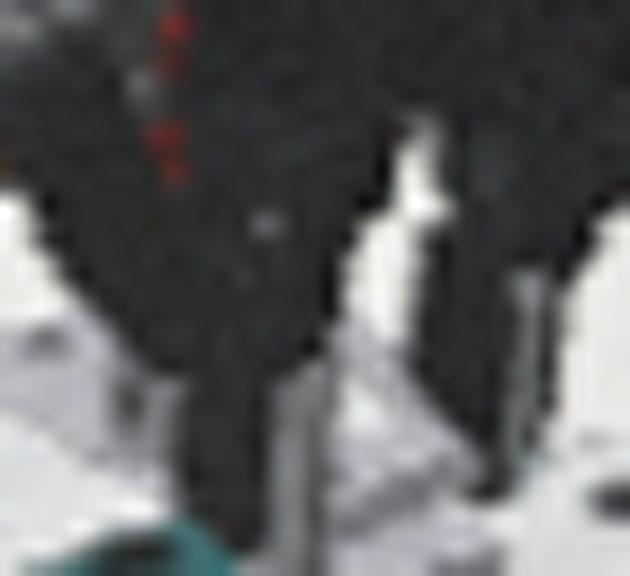

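>>> {"fn": "arm_command", "kwargs": {"series": [[0,0.1,0,0,0,0,0],[0,0.1,0,0,0,0,0]]}}

```text
clock: 16.57
eef_pos: [477.4, 45.0, 66.9]
tool_rot: [0.029, 1.384, 0.011]
force: [-4.0, 1.6, 7.4]
width: 28.4
```

>>> {"fn": "arm_command", "kwargs": {"series": [[0,0.1,0,0,0,0,0],[0,0.1,0,0,0,0,0]]}}

```text
clock: 16.73
eef_pos: [477.6, 45.0, 66.6]
tool_rot: [0.028, 1.386, 0.011]
force: [-9.6, 0.6, 11.6]
width: 28.7
```

>>> {"fn": "arm_command", "kwargs": {"series": [[0,0.1,0,0,0,0,0],[0,0.1,0,0,0,0,0]]}}

```text
clock: 16.9
eef_pos: [477.8, 45.0, 66.4]
tool_rot: [0.028, 1.389, 0.011]
force: [-12.7, 1.2, 15.9]
width: 28.7
```

>>> {"fn": "arm_command", "kwargs": {"series": [[0,-0.2,0,0.1,0,0,0],[0,0,0,0,0,0,0]]}}

```text
clock: 17.07
eef_pos: [477.6, 45.0, 67.5]
tool_rot: [0.028, 1.386, 0.012]
force: [-6.5, 2.3, 7.1]
width: 28.8
```

```bash
bash z.sh v;python3 - <<'E'
import cv2
a=cv2.imread("pics/scene_v.png")[195:217,280:302];cv2.imwrite("pics/i7.png",cv2.resize(a,None,fx=26,fy=26,interpolation=cv2.INTER_LANCZOS4))
E
```

```text
17.0667 [477.6  45.   67.5] [-6.51  2.34  7.13] [ 0.43  0.83 -0.94  2.27  1.48  0.68 -0.07] 
 [[ 0.183  0.016  0.983]
 [ 0.002  1.    -0.017]
 [-0.983  0.005  0.183]]
```

View pics/i7.png

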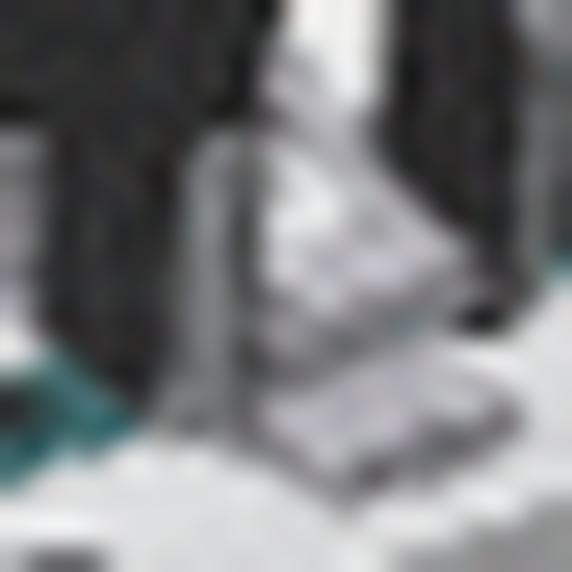

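View pics/look_v.png

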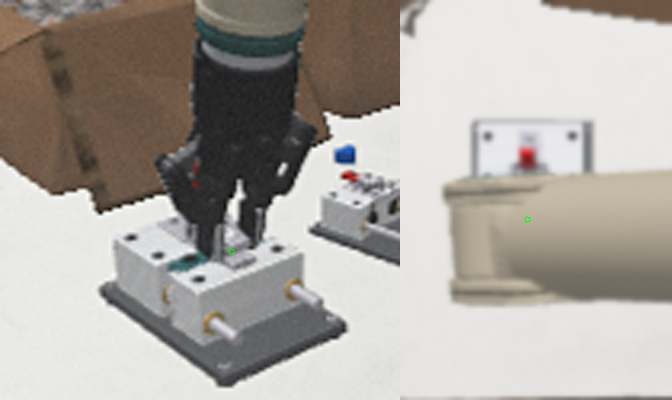

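```bash
python3 barfix.py 298.2 205.8
python3 - <<'E'
from h import *
def pp(tag,out,pts):
    roi=(280,195,302,217);k=26
    im=cv2.imread(f"pics/scene_{tag}.png")[roi[1]:roi[3],roi[0]:roi[2]];im=cv2.resize(im,None,fx=k,fy=k,interpolation=cv2.INTER_CUBIC)
    for A,C,c in pts:
        q=((proj([A,C],"scene")+(-.5,0)-[roi[0],roi[1]]+.5)*k-.5).round().astype(int);cv2.line(im,tuple(map(int,q[0])),tuple(map(int,q[1])),c,1)
    return im
k=471;L=[]
for x in(k-7,k+4):
  for z in(78.5,75): L.append(((x,36.5,z),(x,52.5,z),(0,255,0)))
L.append(((k-6,36.5,73.3),(k-6,52.5,73.3),(0,255,255)))
for x in(k,k-9.5):
  L.append(((x,28.7,70),(x,60.3,70),(255,0,255) if x==k else (255,0,0)))
a=pp("v","",L);b=pp("f","",L[:0]);cv2.imwrite("pics/i8.png",cv2.resize(np.hstack([a,b]),None,fx=.69,fy=.69))
E
```

```text
27 [473.1  69.5]
 a 1.27 dir 23.0
29 [470.5  71.2]
 a 1.4 dir 22.0
31 [467.8  72.9]
 a 1.51 dir 21.0
```

View pics/i8.png

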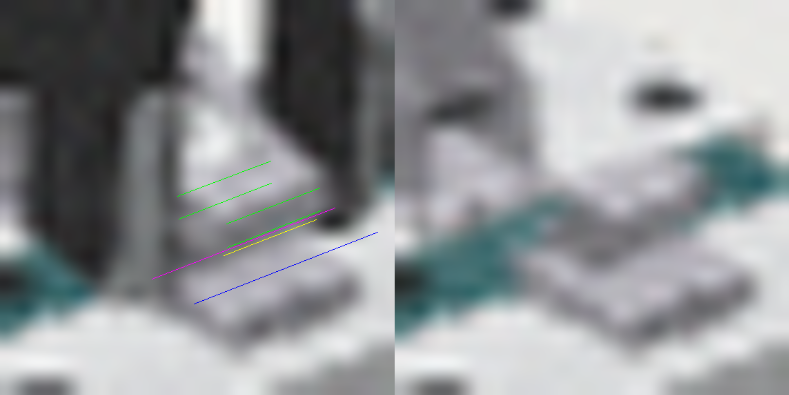

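>>> {"fn": "arm_command", "kwargs": {"series": [[0.5,0,0,0,0,0,0],[0.55,0,0,0,0,0,0],[0.55,0,0,0,0,0,0],[0.55,0,0,0.5,0,0,0],[0.55,0,0,1.5,0,0,0],[0.55,0,0,2.5,0,0,0],[0.55,-0.5,0,3,0,0,0],[0.3,-1,0,2.5,0,0,0],[0,-1,0,0,0,0,0],[0,0,0,0,0,0,0]]}}

```text
clock: 18.0
eef_pos: [454.1, 44.0, 168.9]
tool_rot: [0.015, 1.381, -0.003]
force: [0.1, -0.3, -0.0]
width: 11.2
```

```bash
bash z.sh w
python3 - <<'E'
import cv2
a=cv2.imread("pics/scene_w.png")[165:235,255:325];cv2.imwrite("pics/i7.png",cv2.resize(a,None,fx=8,fy=8,interpolation=cv2.INTER_CUBIC))
E
```

```text
18.0 [454.1  44.  168.9] [ 0.09 -0.26 -0.01] [ 0.57  0.61 -1.11  2.25  1.09  0.71  0.24] 
 [[ 0.188  0.018  0.982]
 [-0.001  1.    -0.018]
 [-0.982  0.003  0.188]]
```

View pics/i7.png

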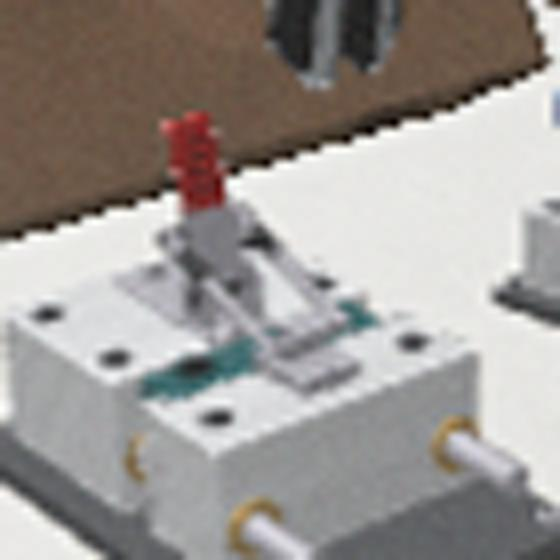

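View pics/i6.png

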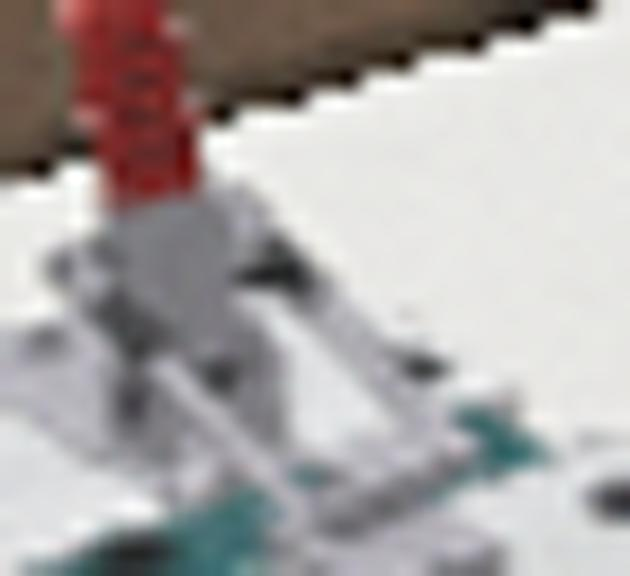

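Run:
```python
import numpy as np
for a in np.arange(1.4,-.11,-.1):
    r=50;C=np.array([517,74])+r*np.array([np.cos(a),np.sin(a)])+4*np.array([-np.sin(a),np.cos(a)])
    print(round(a,2),"TCPvert",(C-[11,0]).round(1))
```

```text
1.4 TCPvert [510.6 124. ]
1.3 TCPvert [515.5 123.2]
1.2 TCPvert [520.4 122.1]
1.1 TCPvert [525.1 120.4]
1.0 TCPvert [529.6 118.2]
0.9 TCPvert [533.9 115.7]
0.8 TCPvert [538.  112.7]
0.7 TCPvert [541.7 109.3]
0.6 TCPvert [545.  105.5]
0.5 TCPvert [548.  101.5]
0.4 TCPvert [550.5  97.2]
0.3 TCPvert [552.6  92.6]
0.2 TCPvert [554.2  87.9]
0.1 TCPvert [555.4  83. ]
-0.0 TCPvert [556.  78.]
-0.1 TCPvert [556.1  73. ]
```

>>> {"fn": "arm_command", "kwargs": {"series": [[0,1,0,-0.5,0,3,0],[0,1.2,0,-1,0,4,0],[0,1,0,-1.3,0,3.8,0],[0,0.8,0,-1.2,0,0,0],[0,0.4,0,-0.5,0,0,0],[0,0,0,0,0,0,0]]}}

```text
clock: 18.6
eef_pos: [497.9, 44.5, 120.7]
tool_rot: [2.792, 1.567, 2.775]
force: [-0.5, 0.7, 0.2]
width: -0.3
```

```bash
bash z.sh x
python3 - <<'E'
import cv2
a=cv2.imread("pics/scene_x.png")[155:225,255:325];cv2.imwrite("pics/i7.png",cv2.resize(a,None,fx=8,fy=8,interpolation=cv2.INTER_CUBIC))
E
```

```text
18.6 [497.9  44.5 120.7] [-0.51  0.7   0.24] [ 0.51  0.83 -1.07  2.01  0.95  0.91  0.47] 
 [[-0.003  0.018  1.   ]
 [ 0.001  1.    -0.018]
 [-1.     0.001 -0.003]]
```

View pics/i7.png

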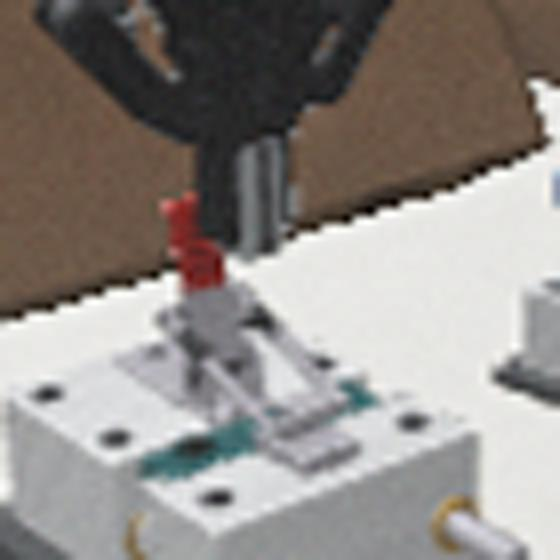

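>>> {"fn": "arm_command", "kwargs": {"series": [[0,0.3,0,0.05,0,0,0],[0,0.3,0,0.05,0,0,0],[0,0.3,0,0,0,0,0],[0,0.2,0,0,0,0,0]]}}

```text
clock: 19.03
eef_pos: [510.7, 44.5, 124.6]
tool_rot: [0.819, 1.569, 0.801]
force: [0.1, -0.3, 0.5]
width: -0.1
```

>>> {"fn": "arm_command", "kwargs": {"series": [[0,0.2,0,0,0,0,0],[0,0.2,0,0,0,0,0]]}}

```text
clock: 19.2
eef_pos: [514.3, 44.5, 124.1]
tool_rot: [1.767, 1.57, 1.749]
force: [0.4, -0.3, -0.5]
width: -0.1
```

>>> {"fn": "arm_command", "kwargs": {"series": [[0,0.2,0,-0.03,0,0,0],[0,0.2,0,-0.04,0,0,0]]}}

```text
clock: 19.37
eef_pos: [517.9, 44.5, 123.2]
tool_rot: [2.494, 1.569, 2.476]
force: [-1.9, -0.2, 2.7]
width: -0.2
```

>>> {"fn": "arm_command", "kwargs": {"series": [[0,0.24,0,-0.08,0,0,0],[0,0.24,0,-0.08,0,0,0],[0,0.23,0,-0.1,0,0,0]]}}

```text
clock: 19.62
eef_pos: [525.1, 44.5, 120.7]
tool_rot: [2.512, 1.569, 2.494]
force: [-2.8, -0.8, 4.7]
width: -0.1
```

>>> {"fn": "arm_command", "kwargs": {"series": [[0,0.22,0,-0.11,0,0,0],[0,0.22,0,-0.12,0,0,0],[0,0.21,0,-0.13,0,0,0]]}}

```text
clock: 19.87
eef_pos: [531.9, 44.5, 117.2]
tool_rot: [2.221, 1.57, 2.203]
force: [-2.5, -0.5, 7.6]
width: 0.2
```

```bash
bash z.sh y
python3 - <<'E'
import cv2
a=cv2.imread("pics/scene_y.png")[155:225,255:325];cv2.imwrite("pics/i7.png",cv2.resize(a,None,fx=8,fy=8,interpolation=cv2.INTER_CUBIC))
E
```

```text
19.8667 [531.9  44.5 117.2] [-2.47 -0.55  7.64] [ 0.5   0.86 -1.06  1.93  0.95  0.95  0.52] 
 [[-0.001  0.018  1.   ]
 [ 0.001  1.    -0.018]
 [-1.     0.001 -0.001]]
```

View pics/i7.png

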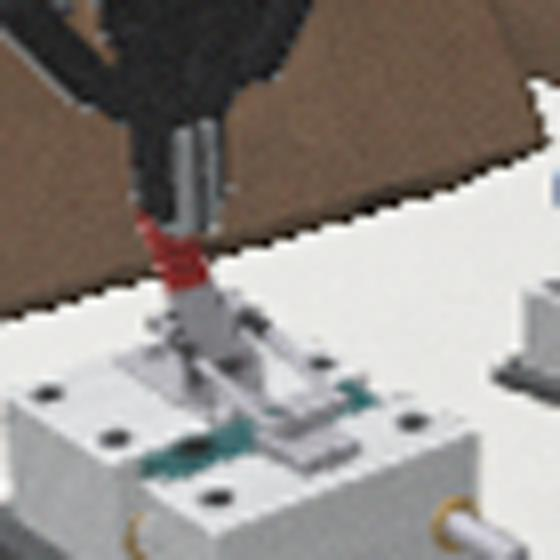

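>>> {"fn": "arm_command", "kwargs": {"series": [[0,0.2,0,-0.15,0,0,0],[0,0.19,0,-0.16,0,0,0],[0,0.18,0,-0.17,0,0,0]]}}

```text
clock: 20.22
eef_pos: [538.1, 44.4, 112.7]
tool_rot: [0.853, 1.57, 0.834]
force: [-2.0, -1.2, 8.5]
width: 0.1
```

>>> {"fn": "arm_command", "kwargs": {"series": [[0,0.17,0,-0.18,0,0,0],[0,0.16,0,-0.2,0,0,0],[0,0.15,0,-0.2,0,0,0]]}}

```text
clock: 20.47
eef_pos: [543.7, 44.5, 107.2]
tool_rot: [0.449, 1.568, 0.431]
force: [0.1, -1.3, 8.2]
width: -0.1
```

>>> {"fn": "arm_command", "kwargs": {"series": [[0,0.12,0,-0.2,0,0,0],[0,0.11,0,-0.22,0,0,0],[0,0.1,0,-0.22,0,0,0]]}}

```text
clock: 20.72
eef_pos: [547.5, 44.7, 100.9]
tool_rot: [0.489, 1.567, 0.471]
force: [0.7, -1.3, 6.3]
width: -0.6
```

>>> {"fn": "arm_command", "kwargs": {"series": [[0,0.1,0,-0.22,0,0,0],[0,0.09,0,-0.22,0,0,0],[0,0.08,0,-0.22,0,0,0]]}}

```text
clock: 20.97
eef_pos: [550.4, 44.8, 94.1]
tool_rot: [0.557, 1.567, 0.538]
force: [1.4, -0.4, 5.0]
width: -0.2
```

>>> {"fn": "arm_command", "kwargs": {"series": [[0,0.06,0,-0.22,0,0,0],[0,0.05,0,-0.22,0,0,0]]}}

```text
clock: 21.13
eef_pos: [550.6, 44.9, 89.2]
tool_rot: [0.908, 1.568, 0.889]
force: [1.6, 0.5, 2.7]
width: 0.1
```

```bash
bash z.sh aa
python3 - <<'E'
import cv2
a=cv2.imread("pics/scene_aa.png")[155:225,255:325];cv2.imwrite("pics/i7.png",cv2.resize(a,None,fx=8,fy=8,interpolation=cv2.INTER_CUBIC))
E
```

```text
21.1333 [550.6  44.9  89.2] [1.64 0.47 2.7 ] [ 0.47  0.92 -1.02  1.9   0.99  0.94  0.51] 
 [[ 0.002  0.018  1.   ]
 [ 0.002  1.    -0.018]
 [-1.     0.002  0.002]]
```

View pics/i7.png

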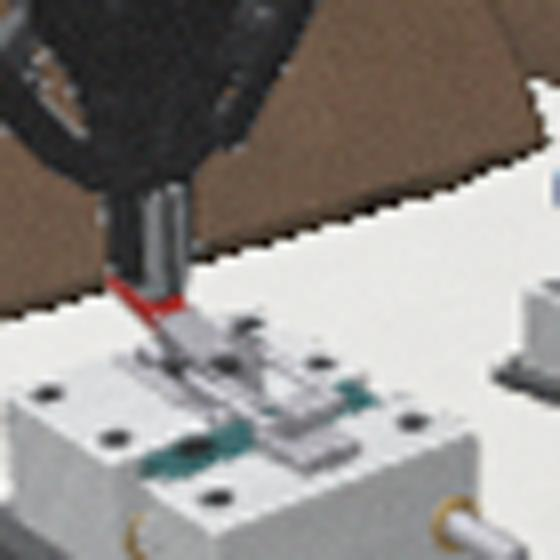

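>>> {"fn": "arm_command", "kwargs": {"series": [[0,0.1,0,-0.2,0,0,0],[0,0.1,0,-0.2,0,0,0]]}}

```text
clock: 21.4
eef_pos: [550.7, 44.6, 84.6]
tool_rot: [2.485, 1.569, 2.467]
force: [-1.1, 0.7, 0.9]
width: 0.1
```

>>> {"fn": "arm_command", "kwargs": {"series": [[0,0.05,0,-0.2,0,0,0],[0,0,0,-0.2,0,0,0]]}}

```text
clock: 21.57
eef_pos: [551.4, 44.4, 80.4]
tool_rot: [2.573, 1.569, 2.555]
force: [0.1, -0.5, 0.0]
width: -0.5
```

>>> {"fn": "arm_command", "kwargs": {"series": [[0,0,0,-0.12,0,0,0],[0,0,0,-0.12,0,0,0]]}}

```text
clock: 21.73
eef_pos: [551.5, 44.4, 78.2]
tool_rot: [2.441, 1.569, 2.423]
force: [-0.0, 1.1, -0.2]
width: -0.2
```

Force has dropped to about 0, which suggests the lever snapped over. I'll press lightly to confirm the hard stop.

>>> {"fn": "arm_command", "kwargs": {"series": [[0,0,0,-0.1,0,0,0],[0,0,0,-0.1,0,0,0]]}}

```text
clock: 21.9
eef_pos: [551.6, 44.6, 77.8]
tool_rot: [2.958, 1.57, 2.94]
force: [-5.4, -2.4, 19.0]
width: 0.2
```

>>> {"fn": "arm_command", "kwargs": {"series": [[0,0,0,-0.1,0,0,0],[0,0,0,-0.05,0,0,0]]}}

```text
clock: 22.07
eef_pos: [551.6, 44.6, 77.6]
tool_rot: [-1.227, 1.57, -1.245]
force: [-6.9, -2.3, 26.4]
width: -0.0
```

Hard stop felt at z 77.7, where the handle's top face is when fully down. Lifting off to look.

>>> {"fn": "arm_command", "kwargs": {"series": [[0,0,0,0.5,0,0,0],[0,0,0,1.5,0,0,0],[0,0,0,3,0,0,0],[0,-1.5,0,3.5,0,0,0],[0,-3,2,2,0,0,0],[0,-3,3,1,0,0,0],[0,-2,3.5,0,0,0,0],[0,0,3.5,0,0,0,0],[0,0,3.5,0,0,0,0],[0,0,3,0,0,0,0],[0,0,0,0,0,0,0]]}}

```text
clock: 22.98
eef_pos: [457.1, 236.0, 191.1]
tool_rot: [1.432, 1.562, 1.422]
force: [0.4, -0.0, 0.4]
width: -0.1
```

```bash
python3 look.py bb
python3 - <<'E'
import cv2,numpy as np
a=cv2.imread("pics/scene_bb.png")[180:250,255:325];b=cv2.imread("pics/top_bb.png")[160:230,280:345]
cv2.imwrite("pics/i7.png",cv2.resize(np.hstack([a,b]),None,fx=5.9,fy=5.9,interpolation=cv2.INTER_CUBIC))
E
```

```text
22.9833 [457.1 236.  191.1] [ 0.38 -0.03  0.38] [ 0.16  0.73 -1.12  1.92  0.78  1.    0.24] 
 [[ 0.001  0.01   1.   ]
 [ 0.009  1.    -0.01 ]
 [-1.     0.009  0.001]]
```

View pics/i7.png

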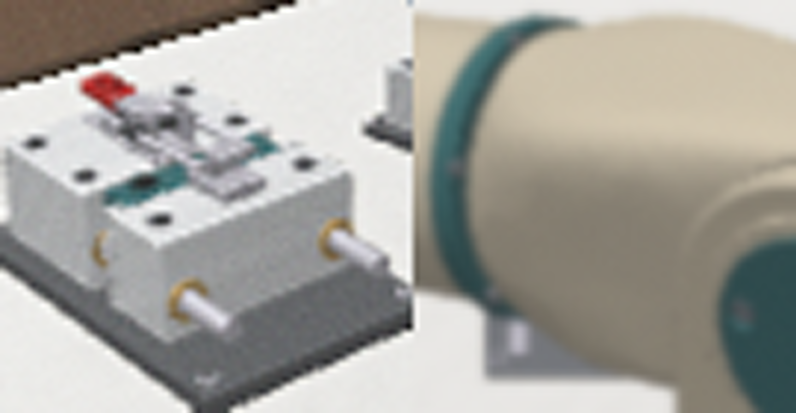

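View pics/scene_bb.png

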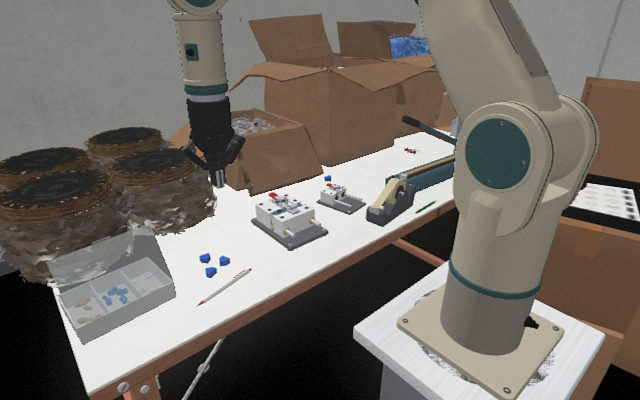

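The lever lies flat on the fixed half at about (272,196), with the loop running to the keeper. The other things look where they were, and the arm is clear.

```bash
python3 -c "
from cell import ctrl
print(ctrl.finish_job())"
```

```text
the job is handed in; nothing more can be done
None
```

The mould is closed and latched, and I handed the job in at about 23 s of the 70 s allowed. There was no verdict from the hand-in.

- **Pushing the half:** I pushed it about 14 mm at roughly 4–5 N. It then stopped moving while the force rose to 10.7 N, so I took that as the halves meeting.
- **Hooking the loop:** I hooked the loop with the lever still up, at about 1.4 rad. I re-gripped it three times on the way because it slid between the fingers. Under the lip it stopped at about 13 N in x and 16 N in z, which I read as the keeper wall. The picture after letting go showed the bar under the lip.
- **Pressing the lever:** It took at most about 9 N. The force fell to zero as it went over centre. A check press met a hard stop with the fingertip at z 77.7 mm, where the handle's top face should be (78 mm). That press reached 26 N upward, about 27 N in all, which is closer to the 30 N limit than it needed to be.

The last scene picture shows the lever flat, the loop still on the keeper, and the other things looking undisturbed. The arm blocked the top camera, so that view could not confirm it. I did not pull on the closed latch to test it. I only read forces at the end of each move, so short peaks between readings would not have shown.

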